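# Load the inclined drill jig and latch its leaf

## Task

Load the loose steel block into the sloping drill jig and close the jig up for drilling. Lay the block flat on the nest between the rails, drilled hole upward and at the end nearer the leaf's hinge so that it comes under the bush, and slide it down the slope until its lower end is fully home under the hooked stop; then bring the hinged leaf down on the block and swing the hook latch up and over the leaf's tongue until the leaf is pulled right down and the latch is square and tight. Let go of everything and leave the other things on the bench where they are.

Things in the scene. Friction and masses are not known exactly. Their poses are not given: they have to be found in the camera images.
- steel_block: The loose dark steel block to be loaded, 40 x 62 x 26 mm (x, y, z), about 0.5 kg, lying flat with its hole upward. Origin: centre of its underside; z up. A drilled hole shows in its top near the -y end. When seated its -y end is up the slope, its x axis lies along the nest's y, and its origin is on the nest's origin. Grip it across the 40 mm side, higher than 10 mm over its underside.
- block_hole (a point): Centre of the drilled hole in the block's top: 6.5 mm to +x, 18.5 mm to -y of the block's origin, 26 mm up.
- nest: Fixed grey plate on a dark green cast base, sloping 25 deg. Origin on its floor where the seated block's origin must be, 75 mm over the bench. x points up the slope (away from the robot), y level to the left, z square to the slope. Two rails along x, 42.5 mm apart, 8 mm high, chamfered, x -31 to 37 mm. Hooked stop: face at x = -31 mm, nose over the block's end to x = -23.5 mm, 28 mm over the floor.
- leaf (a joint): Hinge angle of the grey bush plate (leaf), rad: 0 = fully closed, parallel to the nest, 1.85 = fully open. Open it leans over the nest, so the nest is reached only with the tool tilted along the slope's normal. Stiff hinge (0.17 N m): it stays where it is left. Under it an orange spring pad, which meets the block at about 0.045 rad; from there up to 12 N at the tip closes it; let go, it springs back to there.
- leaf_hinge (a point): On the leaf's hinge line, nest frame x = 58, z = 39 mm. The hinge line runs along the nest's y. Closed, the leaf points from here down the slope (-x of the nest).
- leaf_tip (a point): Middle of the upper edge of the leaf's free end, 118 mm from the hinge line. The leaf is 50 mm wide and 10 mm thick to 92 mm from the hinge; then a tongue 22 mm wide, 8 mm thick, whose top lies 3 mm over the hinge line when closed. The side away from the nest is bare there: it can be pushed or hooked from behind.
- leaf_bush (a point): Top centre of the brass drill bush in the leaf, 39.5 mm from the hinge and 6.5 mm to +y; it stands over the block's hole when the block is home and the leaf closed.
- latch (a joint): Angle of the steel hook latch, rad: 0 = closed, square to the nest, its flat nose lying on the leaf's tongue; it grows as the latch swings down toward the robot, to 0.98; least -0.03. Stiff pivot (0.13 N m): it stays where it is left. Its nose catches the tongue when the leaf lies down on the spring pad, and draws it down over the last 0.3 rad; that takes 5 to 8 N at the grip.
- latch_pivot (a point): On the latch's pivot line at the low end of the nest, nest frame x = -72, z = 0 mm; the line runs along the nest's y.
- latch_grip (a point): Centre of the red cross grip on the end of the latch lever: a bar 19 mm in diameter and 34 mm long along the nest's y, 104 mm from the pivot; pinched by its flat ends it can turn between the fingers. Lever in between: a 9 mm rod. Closed, the grip is straight out (+z of the nest) from the pivot.
- oil_bottle: Bystander: black squeeze bottle with spout, 64 mm wide, 203 mm tall, standing; origin at the centre of its underside.
- scriber: Bystander: scriber with knurled grip lying on the bench, 271 mm long along its y, 16 mm thick; origin under its middle.
- marker_blue: Bystander: blue paint marker lying on the bench, 133 mm long along its y, 22 mm thick; origin under its middle.
- drill_chuck: Bystander: bright drill chuck standing on its back, 40 mm wide, 50 mm tall; origin at the centre of its underside.
- t_bar: Bystander: steel tommy bar lying on the bench, 180 mm long along its y, 17 mm thick; origin under its middle.
Mind the look-alikes: they are no part of the job. Of the things like the steel_block, leave any that is green; of the rest the smaller one is meant.

How it is judged (in metres and radians):
On the way, in this order (a step that is already met when the one before it is completed fails the run):
1. the block lies home in the nest against the hooked stop, hole at the hinge end, with the leaf still open (x of steel_block in the frame of nest between -0.003 and 0.003 m and y of steel_block in the frame of nest between -0.003 and 0.003 m and z of steel_block in the frame of nest below 0.003 m and angle between the y axis of steel_block and the x axis of nest, either way round below 0.08 rad and angle between the z axis of steel_block and the z axis of nest, either way round below 0.08 rad and x of block_hole in the frame of nest above 0 m and value of joint leaf above 0.5 rad), for 0.2 s.
2. the leaf is down on the block (value of joint leaf below 0.12 rad), for 0.2 s.
At the end, for the whole second after the job is handed in: The block sits in the nest within 3 mm of fully home (along, across and off the floor), parallel to it within about 5 degrees and with its hole at the hinge end; the leaf is closed to within 0.02 rad; the latch is over the tongue within 0.06 rad of square; nothing moves and everything is released (x of steel_block in the frame of nest between -0.003 and 0.003 m and y of steel_block in the frame of nest between -0.003 and 0.003 m and z of steel_block in the frame of nest below 0.003 m and angle between the y axis of steel_block and the x axis of nest, either way round below 0.08 rad and angle between the z axis of steel_block and the z axis of nest, either way round below 0.08 rad and x of block_hole in the frame of nest above 0 m and value of joint leaf below 0.02 rad and value of joint latch below 0.06 rad and linear speed of steel_block below 0.01 m/s); the robot touches nothing.
It fails at once if a thing on the bench that is not part of the job is pushed more than 40 mm (distance of any of oil_bottle, scriber, marker_blue, drill_chuck, t_bar from where it was at the start of the episode above 0.04 m).
It fails at once if the oil bottle is tipped (angle between oil_bottle's own z axis and vertical above 0.4 rad).
It also fails if it takes over 62 s, if anything falls off the work surface, if the arm or the gripper's body presses on something with over 40 N, if the wrist force passes 120 N, or if a joint passes its speed limit or range.

## Robot

A 6-joint arm with a two-finger parallel gripper is mounted at the origin on a cart in front of the work surface, level with it; the furniture and walls round the work are solid. World frame = base frame: x ahead of the robot, y to its left, z up, the work surface at z = 0. Lengths are in mm, angles in rad, forces in N, time in s.
With the tool pointing down it reaches from about 350 to 975 mm from the base axis. Payload 7.1 kg.
Tool frame: the origin (TCP) lies at the very end of the fingers, on their centre line; the grasp point (between the pads) lies 19 mm behind it; x points along the fingers, z is the direction in which the jaws open and shut, and the axes are right-handed (so a half turn about x gives the same grasp; the last joint's range is limited). The gripper opens to 88 mm and grips with 3 to 60 N. Pads are 20 mm wide; open, the fingers measure 115 mm over their backs; the gripper's body (75 mm by 178 mm) begins 61 mm behind the grasp point.
Start: joints at [-1.294, 0.423, 1.63, -0, 1.089, -0.019], TCP at [182.209, -597.833, 222.675] pointing down, gripper open.
Joint ranges: [-3, 3], [-0.9, 2.11], [0.09, 2.58], [-1.31, 4.45], [0.11, 2.69], [-2.54, 2.54]. Speed limits (rad/s): [2.39, 2.39, 3.01, 3.14, 3.14, 3.14].

## Interface

Orientations are given as a rotation vector (axis times angle).
In Python, from workcell import * gives the robot as it stands.
- The arm moves only by the shell command python3 -m crank 'ROWS'. ROWS is JSON, a list of rows, each a list of 3 entries, a list of its own where there are three numbers: the shift along the tool's x, y, z in cm, then the turn, a rotation vector about the tool's x, y, z in degrees, then the finger opening in cm, from 0 to 8.78. In form: [[[dx, dy, dz], [rx, ry, rz], claw], ...]. A call has 1 to 5 rows; each row shifts and turns the commanded pose from where the row before left it, along the tool's axes as they then stand; what a row does not reach is not made up. A row lasts 1/8 s, in which the tool goes at most 62.5 mm and 10.7 degrees, less where a joint would pass 70% of its speed; a pose out of reach is approached as far as the arm can. A call with a gripper value outside its range is refused whole. The fingers move at their own pace and stop on an object; the grip force is fixed at half the most. Time passes only in rows, so rows that do not move let the fingers close. It gives the time, the measured TCP pose, the force and the opening at its end, in the units of the state.
- get_obs(): the state, without advancing time (a new reading comes with each control period).
- get_image(name): name is "side" or "top" or "wrist"; returns a dict with "pixels" (400x640x3 uint8, red, green, blue), "mtx" (3x3 intrinsics, pixels), "D" ([k1, k2, p1, p2, k3] as OpenCV has them; the pictures are not rectified), "view" (4x4, takes a point from world to camera coordinates). Camera axes: x right, y down, z forward; pixel columns grow to the right and rows downward; lengths in mm; the calibration is good to about 2 mm. A picture is of the moment at which its call begins. There is no depth.
- close_job(): hands the job in, once; it reports no verdict.
The state is a dict: "t": time; "qpos": joint angles; "qvel": joint speeds; "joint_torque": joint torques, N m; "ee_pos": TCP position; "orientation": TCP orientation; "ft_force": force on the tool from outside, world axes, zero at the start; "moment": the same for the moment, N m; "width": finger opening in mm.
Only numpy, scipy, OpenCV 4.12 (cv2) and the standard library are available. Lean on these libraries where they do the work, as an engineer would, in place of code of your own. Each camera call takes 0.05 s, during which the arm holds its last target.

## Working session

There is one attempt and no reset: what is moved stays moved. The work goes in short steps, Python scripts to look and compute and a shell command to move; the robot and the scene stay as the last step left them, time stands still between calls to the robot, and variables do not carry over. Pictures are saved under pics/ and viewed, and the job is handed in when it is done.

```bash
ls; mkdir -p pics; python3 - <<'E'
from workcell import *
import cv2
print(get_obs())
for n in ["side","top","wrist"]:
    d=get_image(n); cv2.imwrite(f"pics/{n}0.png",d["pixels"][:,:,::-1]); print(n,d["mtx"],d["D"],d["view"])
E
```

```text
pics
{'t': 0.0, 'qpos': array([-1.29398408e+00,  4.23816835e-01,  1.63067137e+00,  5.37366344e-06,
        1.08858300e+00, -1.89832365e-02]), 'qvel': array([ 6.98765718e-05, -7.01357885e-04,  4.68609989e-04, -4.60798898e-04,
        4.36595571e-04, -1.11510472e-03]), 'joint_torque': array([-1.77860962e-03, -5.44637561e+01, -2.73664516e+01,  6.42987876e-02,
        2.28395441e-02, -1.21994112e-04]), 'ee_pos': array([ 182.07623131, -597.32521814,  221.92399525]), 'orientation': array([ 0.98951575,  1.33593208, -0.98801034]), 'ft_force': array([0.27768479, 0.27111081, 0.93727534]), 'moment': array([-0.01293259,  0.01441274,  0.03511124]), 'width': 87.65943234904613}
side [[492.25083356   0.         319.56622636]
 [  0.         492.25083356 200.56922571]
 [  0.           0.           1.        ]] [-0.13987363  0.          0.          0.          0.        ] [[ 9.71011242e-01  2.39016278e-01 -2.89589029e-03 -5.29062008e+02]
 [ 2.07021593e-01 -8.46964791e-01 -4.89686330e-01 -1.53079338e+02]
 [-1.19495721e-01  4.74891420e-01 -8.71893865e-01  1.49832011e+03]
 [ 0.00000000e+00  0.00000000e+00
[... 260 characters left out ...]
1 -1.11785269e-02 -1.18372599e+02]
 [-9.92227003e-01  9.42164459e-03 -1.24083874e-01  5.69014100e+02]
 [ 1.24177373e-01  1.00869778e-02 -9.92208765e-01  1.24624261e+03]
 [ 0.00000000e+00  0.00000000e+00  0.00000000e+00  1.00000000e+00]]
wrist [[279.4235509    0.         321.39895031]
 [  0.         279.4235509  193.39903204]
 [  0.           0.           1.        ]] [-0.04472287  0.          0.          0.          0.        ] [[ 2.91049563e-01 -9.56707975e-01  4.20502145e-05 -6.24557546e+02]
 [-9.16493186e-01 -2.78802815e-01  2.86895852e-01 -3.37218081e+01]
 [-2.74463826e-01 -8.35394511e-02 -9.57961778e-01  3.90689994e+02]
 [ 0.00000000e+00  0.00000000e+00  0.00000000e+00  1.00000000e+00]]
```

View pics/side0.png

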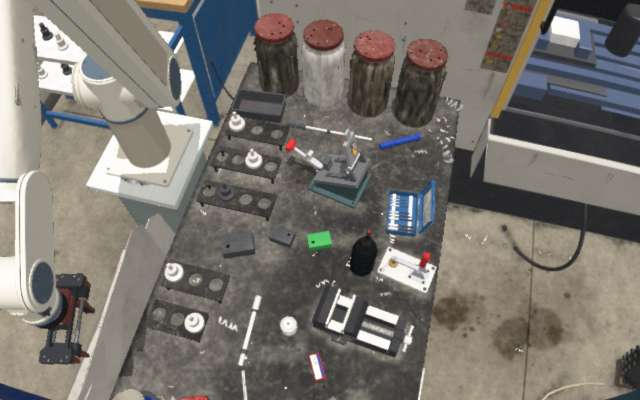

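View pics/top0.png

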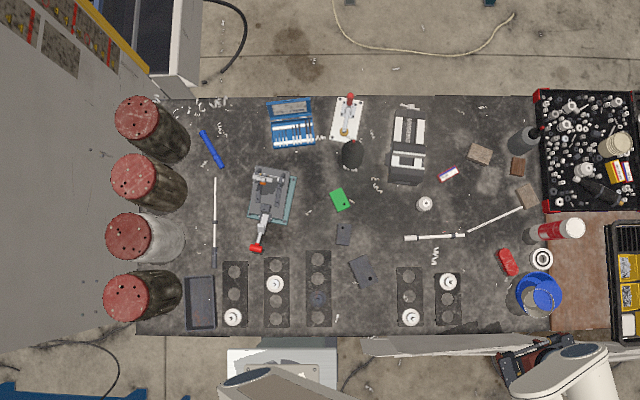

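View pics/wrist0.png

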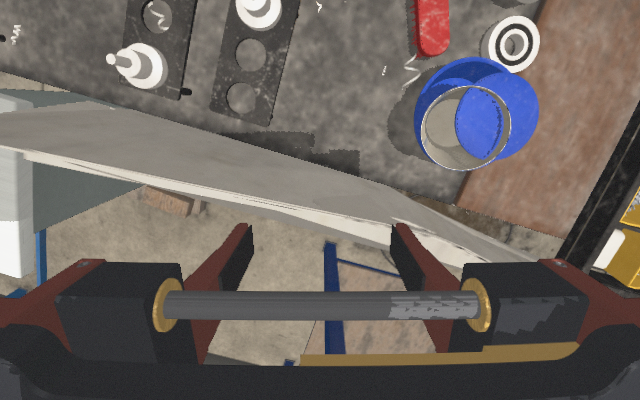

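Candidates for the block in the top view are green (339,199), dark small (343,234) and dark large (361,270). The small dark one fits the description, so I'll crop in on it and on the jig.

```bash
python3 - <<'E'
import cv2, numpy as np
t=cv2.imread("pics/top0.png"); s=cv2.imread("pics/side0.png")
a=cv2.resize(t[185:300,320:390],None,fx=5,fy=5,interpolation=cv2.INTER_CUBIC)
b=cv2.resize(s[215:265,215:340],None,fx=4,fy=4,interpolation=cv2.INTER_CUBIC)
c=np.zeros((600,800,3),np.uint8); c[:a.shape[0],:a.shape[1]]=a; b=b[:, :450]; c[:b.shape[0],350:350+b.shape[1]]=b
cv2.imwrite("pics/cropb.png",c)
a=cv2.resize(t[155:260,235:305],None,fx=5,fy=5,interpolation=cv2.INTER_CUBIC)
b=cv2.resize(s[120:210,280:375],None,fx=4.7,fy=4.7,interpolation=cv2.INTER_CUBIC)
c=np.zeros((600,800,3),np.uint8); c[:a.shape[0],:a.shape[1]]=a; b=b[:, :450]; c[:b.shape[0],350:350+b.shape[1]]=b
cv2.imwrite("pics/cropj.png",c)
E
```

```text
(no output)
```

View pics/cropb.png

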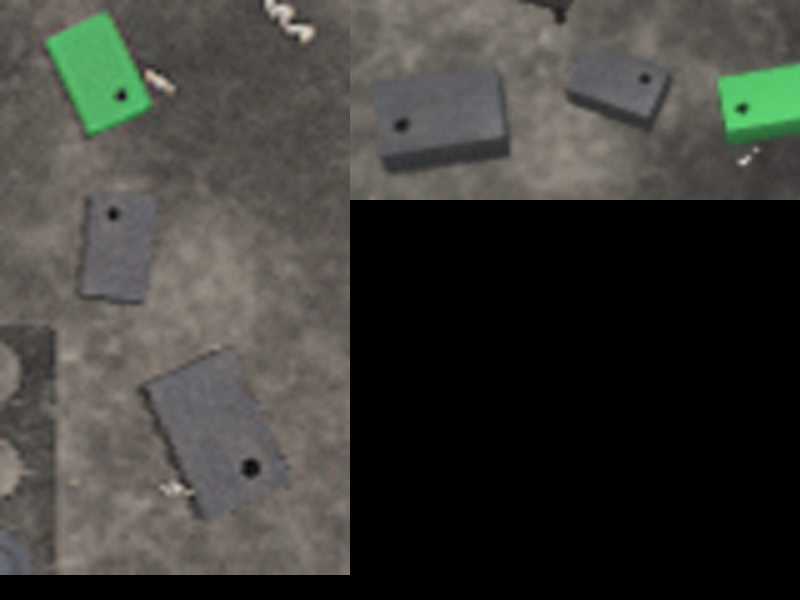

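View pics/cropj.png

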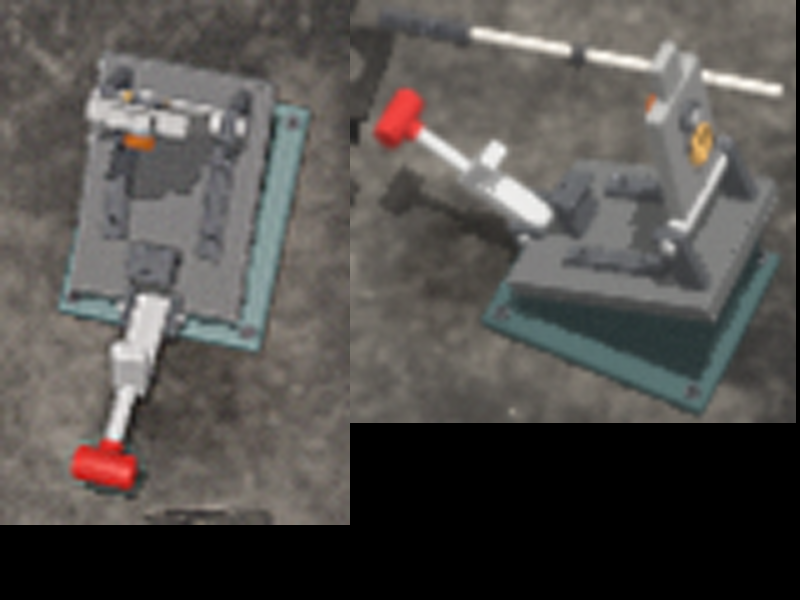

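The small dark block at top (343,234) is the target, with its hole toward +x (343,228). The large dark one (361,270) and the green one stay put. Next I fit the block and nest poses.

```bash
cat > h.py <<'E'
import numpy as np, cv2
from scipy.spatial.transform import Rotation as R
from scipy.optimize import least_squares
def proj(d,P):
    P=np.atleast_2d(P).astype(float); V=d["view"]
    return cv2.projectPoints(P,cv2.Rodrigues(V[:3,:3])[0],V[:3,3],d["mtx"],np.array(d["D"]))[0].reshape(-1,2)
def ray(d,uv):
    V=d["view"]; n=cv2.undistortPoints(np.array(uv,float).reshape(-1,1,2),d["mtx"],np.array(d["D"])).reshape(-1,2)
    r=np.c_[n,np.ones(len(n))]@V[:3,:3]; return -V[:3,:3].T@V[:3,3], r
def onz(d,uv,z):
    c,r=ray(d,uv); return c+r*((z-c[2])/r[:,2])[:,None]
def tri(pairs):
    A=np.zeros((3,3));b=np.zeros(3)
    for d,uv in pairs:
        c,r=ray(d,[uv]); r=r[0]/np.linalg.norm(r[0]); M=np.eye(3)-np.outer(r,r); A+=M;b+=M@c
    return np.linalg.solve(A,b)
def nestR(yaw):
    s,c=np.sin(np.radians(25)),np.cos(np.radians(25))
    Ry=np.array([[c,0,-s],[0,1,0],[s,0,c]]); return R.from_euler('z',yaw).as_matrix()@Ry
def nestT(p,P): return np.array([p[0],p[1],75.])+np.atleast_2d(P)@nestR(p[2]).T
def toolR(xdir,z):  # tool axes: x along fingers, z jaws
    x=np.array(xdir)/np.linalg.norm(xdir); z=np.array(z)-np.dot(z,x)*x; z/=np.linalg.norm(z); return np.c_[x,np.cross(z,x),z]
def plan(p0,R0,p1,R1):
    d=R0.T@(p1-p0)/10; rv=np.degrees(R.from_matrix(R0.T@R1).as_rotvec()); return d,rv
E
python3 - <<'E'
from h import *
from workcell import *
S=get_image("side");T=get_image("top");W=get_image("wrist"); o=get_obs()
for d in (S,T,W): print(-d["view"][:3,:3].T@d["view"][:3,3])
R0=R.from_rotvec(o["orientation"]).as_matrix(); print(R0)
c=-W["view"][:3,:3].T@W["view"][:3,3]; print("cam in tool",R0.T@(c-o["ee_pos"]), (W["view"][:3,:3]@R0).T)
off=np.array([320,185])
uv=np.array([(92,193),(158,195),(148,300),(80,297),(113,214)])/5.+off
print(onz(T,uv,26))
# side crop: 4x offset 215,215 and x shift 350
uv=np.array([(645-350,78)])/4.+[215,215]; print(onz(S,uv,26))
j=np.array([235,155])
g=lambda x,y:(x/5+235,y/5+155)
s=lambda x,y:((x-350)/4.7+280,y/4.7+120)
print("grip",tri([(T,g(105,466)),(S,s(399,117))]))
print("leaf tip?")
E
```

```text
[ 724.45872768 -714.73774326 1229.88314776]
[ 408.87760447 -136.29319298 1305.81508547]
[ 258.13885952 -574.41244906  384.2857402 ]
[[-1.60667623e-04  9.56553493e-01  2.91556836e-01]
 [ 4.75047632e-04  2.91556880e-01 -9.56553375e-01]
 [-9.99999874e-01 -1.51837721e-05 -5.01252222e-04]]
cam in tool [-161.85716294   79.44869878   -0.18159573] [[-1.19017163e-03 -2.86890202e-01  9.57962732e-01]
 [-5.32021612e-04 -9.57963093e-01 -2.86890971e-01]
 [ 9.99999150e-01 -8.51106370e-04  9.87508704e-04]]
[[ 510.43322103 -170.48933766   26.        ]
 [ 508.90341202 -208.86687126   26.        ]
 [ 448.04238185 -202.13703947   26.        ]
 [ 450.1427008  -162.80930881   26.        ]
 [ 498.08431768 -182.54103712   26.        ]]
[[ 503.66625681 -180.99454573   26.        ]]
grip [441.94232477  60.43652797  91.03757214]
leaf tip?
```

```bash
cat >> h.py <<'E'
def rows(p0,R0,p1,R1,n):
    """n equal rows: straight line + slerp, each row in the tool axes as they stand (world shift applied with R before turn)"""
    rv=R.from_matrix(R0.T@R1).as_rotvec()/n; st=(p1-p0)/n; out=[];Rc=R0
    for i in range(n):
        d=Rc.T@st/10; out.append([np.round(d,2).tolist(),np.round(np.degrees(rv),1).tolist()]); Rc=Rc@R.from_rotvec(rv).as_matrix()
    print("mm/row",np.linalg.norm(st),"deg/row",np.degrees(np.linalg.norm(rv)))
    for r in out: print(str(r).replace(" ",""))
def cur():
    from workcell import get_obs
    o=get_obs(); return o["ee_pos"],R.from_rotvec(o["orientation"]).as_matrix(),o
def az(a): return np.array([np.cos(np.radians(a)),np.sin(np.radians(a)),0])
E
python3 - <<'E'
from h import *
p,R0,o=cur()
y=az(173.2); z=np.cross([0,0,-1.],y)
R1=toolR([0,0,-1.],z)
rows(p,R0,np.array([455.,-190,210]),R1,16)
E
```

```text
mm/row 30.668888430665014 deg/row 9.76555086150237
[[0.08,2.37,-1.94],[-9.8,-0.0,-0.0]]
[[0.08,2.67,-1.51],[-9.8,-0.0,-0.0]]
[[0.08,2.89,-1.03],[-9.8,-0.0,-0.0]]
[[0.08,3.02,-0.53],[-9.8,-0.0,-0.0]]
[[0.08,3.07,-0.01],[-9.8,-0.0,-0.0]]
[[0.08,3.02,0.51],[-9.8,-0.0,-0.0]]
[[0.08,2.89,1.02],[-9.8,-0.0,-0.0]]
[[0.08,2.68,1.49],[-9.8,-0.0,-0.0]]
[[0.08,2.39,1.92],[-9.8,-0.0,-0.0]]
[[0.08,2.03,2.3],[-9.8,-0.0,-0.0]]
[[0.08,1.61,2.61],[-9.8,-0.0,-0.0]]
[[0.08,1.14,2.85],[-9.8,-0.0,-0.0]]
[[0.08,0.64,3.0],[-9.8,-0.0,-0.0]]
[[0.08,0.12,3.06],[-9.8,-0.0,-0.0]]
[[0.08,-0.4,3.04],[-9.8,-0.0,-0.0]]
[[0.08,-0.91,2.93],[-9.8,-0.0,-0.0]]
```

```bash
python3 -m crank '[[[0.1,2.4,-1.9],[-9.8,0,0],8.7],[[0.1,2.7,-1.5],[-9.8,0,0],8.7],[[0.1,2.9,-1.0],[-9.8,0,0],8.7],[[0.1,3.0,-0.5],[-9.8,0,0],8.7],[[0.1,3.1,0],[-9.8,0,0],8.7]]'
python3 -m crank '[[[0.1,3.0,0.5],[-9.8,0,0],8.7],[[0.1,2.9,1.0],[-9.8,0,0],8.7],[[0.1,2.7,1.5],[-9.8,0,0],8.7],[[0,2.4,1.9],[-9.8,0,0],8.7],[[0,2.0,2.3],[-9.8,0,0],8.7]]'
```

```text
t: 0.92
ee_pos: [269.2, -470.1, 217.7]
orientation: [0.325, 1.546, -0.325]
ft_force: [1.3, -0.0, 0.2]
width: 87.3
t: 1.55
ee_pos: [353.5, -342.3, 214.8]
orientation: [-0.346, 1.543, 0.346]
ft_force: [0.1, 0.1, -0.1]
width: 86.7
```

```bash
python3 -m crank '[[[0,1.6,2.6],[-9.8,0,0],8.7],[[0,1.1,2.9],[-9.8,0,0],8.7],[[0,0.6,3.0],[-9.8,0,0],8.7],[[0,0.1,3.1],[-9.8,0,0],8.7],[[0,-0.4,3.0],[-9.8,0,0],8.7]]'
python3 -m crank '[[[0,-0.9,2.9],[-9.8,0,0],8.7],[[0,0,0],[0,0,0],8.7]]'
python3 - <<'E'
from h import *
from workcell import *
p,R0,o=cur(); print(p,R0,o["qpos"])
d=get_image("wrist"); cv2.imwrite("pics/w1.png",d["pixels"][:,:,::-1])
E
```

```text
t: 2.17
ee_pos: [439.1, -214.9, 214.8]
orientation: [-1.005, 1.326, 1.004]
ft_force: [-0.2, -0.6, -0.0]
width: 87.1
t: 2.42
ee_pos: [455.9, -189.3, 214.7]
orientation: [-1.13, 1.258, 1.13]
ft_force: [0.0, -0.7, 0.5]
width: 87.0
[ 455.87569167 -189.29018152  214.70798087] [[ 1.97962942e-04 -9.94284817e-01  1.06759841e-01]
 [ 2.75797925e-06  1.06759843e-01  9.94284836e-01]
 [-9.99999980e-01 -1.96537110e-04  2.38767096e-05]] [-4.17722872e-01  2.40790255e-01  1.92202330e+00  9.98298743e-05
  9.78599276e-01 -1.88161122e+00]
```

View pics/w1.png

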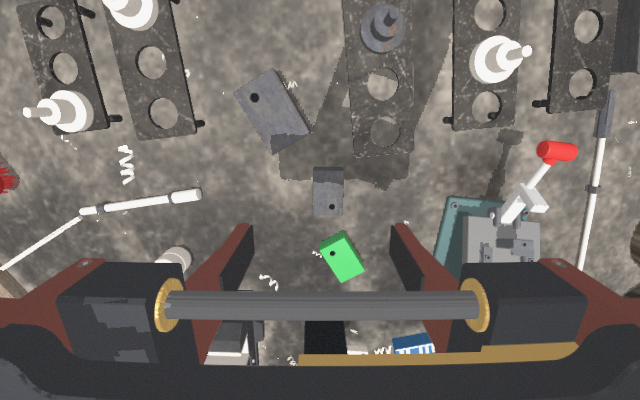

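```bash
python3 - <<'E'
import cv2, numpy as np
t=cv2.imread("pics/w1.png")
a=cv2.resize(t[155:230,295:360],None,fx=8,fy=8,interpolation=cv2.INTER_CUBIC)
cv2.imwrite("pics/w1c.png",a)
a=cv2.resize(t[125:275,430:600],None,fx=4.5,fy=4,interpolation=cv2.INTER_CUBIC)
a=cv2.resize(t[130:270,430:600],None,fx=4.2,fy=4.2,interpolation=cv2.INTER_CUBIC)
cv2.imwrite("pics/w1j.png",a)
E
```

```text
(no output)
```

View pics/w1c.png

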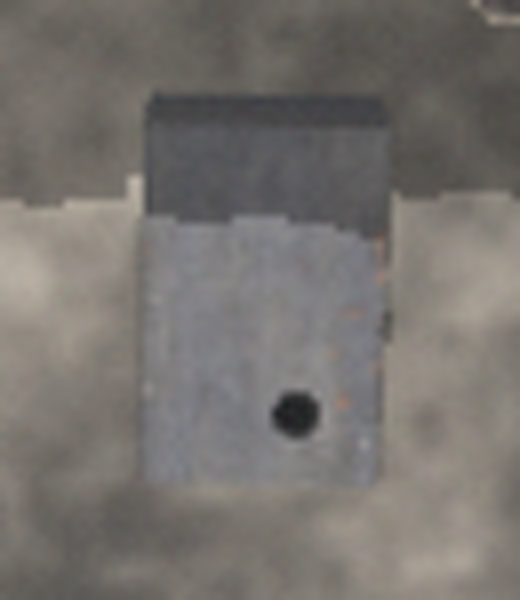

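View pics/w1j.png

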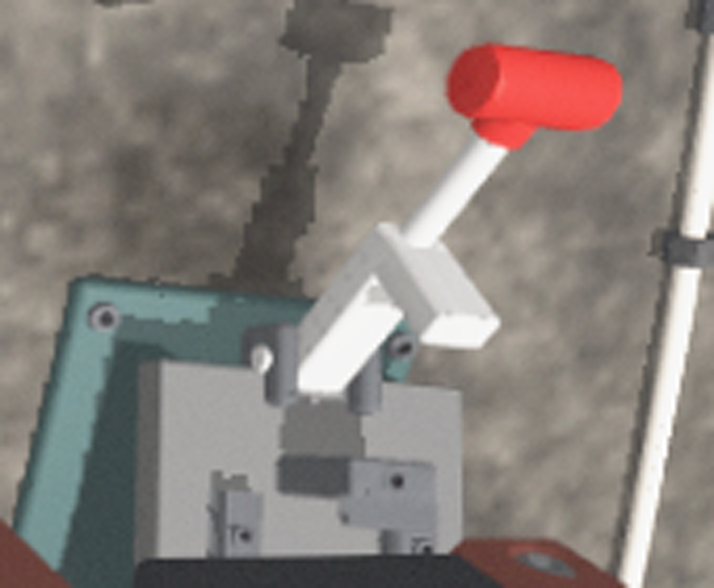

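```bash
python3 - <<'E'
from h import *
from workcell import *
W=get_image("wrist")
uv=np.array([(147,123),(388,126),(380,483),(143,483),(297,413)])/8.+[295,155]
P=onz(W,uv,26); print(P)
c=P[:4].mean(0); print(c, np.degrees(np.arctan2(*(P[3]-P[0])[1::-1])),np.degrees(np.arctan2(*(P[2]-P[1])[1::-1])))
E
```

```text
[[ 450.3233772  -199.96971369   26.        ]
 [ 455.03158019 -161.70345397   26.        ]
 [ 515.75711309 -168.37319247   26.        ]
 [ 511.39554924 -207.91528013   26.        ]
 [ 501.83639662 -180.99345345   26.        ]]
[ 483.12690493 -184.49041006   26.        ] -7.412617319355577 -6.267910542397233
```

```bash
python3 -m crank '[[[5,-0.9,0.3],[-0.5,0,0],8.7],[[5,-0.9,0.2],[0,0,0],8.7],[[4.5,-0.7,0.2],[0,0,0],8.7],[[3.5,0,0],[0,0,0],8.7],[[2.3,0,0],[0,0,0],8.7]]'
python3 -m crank '[[[0,0,0],[0,0,0],8.7]]'
python3 - <<'E'
from h import *
from workcell import *
d=get_image("wrist"); cv2.imwrite("pics/w2.png",d["pixels"][:,:,::-1])
p,R0,o=cur(); print(p,R0)
E
```

```text
t: 3.15
ee_pos: [479.5, -186.8, 9.9]
orientation: [-1.131, 1.258, 1.134]
ft_force: [-0.2, 0.4, 0.4]
width: 87.3
t: 3.28
ee_pos: [479.0, -186.5, 10.2]
orientation: [-1.13, 1.258, 1.136]
ft_force: [0.0, 0.7, -0.1]
width: 87.0
[ 479.95171111 -186.68053182   11.36943782] [[-1.51874782e-03 -9.94712457e-01  1.02687983e-01]
 [ 5.40384609e-04  1.02687270e-01  9.94713543e-01]
 [-9.99998701e-01  1.56621003e-03  3.81571235e-04]]
```

View pics/w2.png

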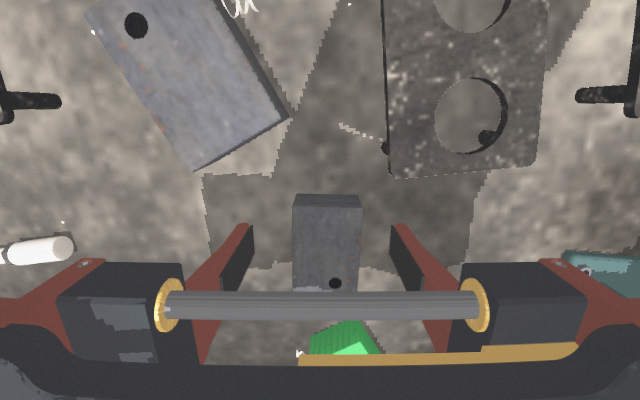

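```bash
python3 -m crank '[[[-0.15,-0.2,0.1],[0,0,0],8.7],[[0,0,0],[0,0,0],3],[[0,0,0],[0,0,0],3],[[0,0,0],[0,0,0],3],[[0,0,0],[0,0,0],3]]'
python3 -m crank '[[[0,0,0],[0,0,0],3],[[0,0,0],[0,0,0],3]]'
python3 - <<'E'
from h import *
from workcell import *
d=get_image("wrist"); cv2.imwrite("pics/w3.png",cv2.resize(d["pixels"][160:330,200:450,::-1],None,fx=3,fy=3))
p,R0,o=cur(); print(p,R0,o["width"])
E
```

```text
t: 3.95
ee_pos: [482.9, -185.2, 13.3]
orientation: [-1.135, 1.255, 1.135]
ft_force: [-0.7, 0.3, 0.7]
width: 50.3
t: 4.2
ee_pos: [482.7, -185.0, 13.1]
orientation: [-1.135, 1.255, 1.135]
ft_force: [-0.2, 1.4, 0.3]
width: 39.7
[ 482.74860759 -185.0325274    13.14067539] [[-3.15161092e-04 -9.94962847e-01  1.00243872e-01]
 [ 2.77150013e-04  1.00243786e-01  9.94962867e-01]
 [-9.99999912e-01  3.41356174e-04  2.44161025e-04]] 39.61907547697205
```

View pics/w3.png

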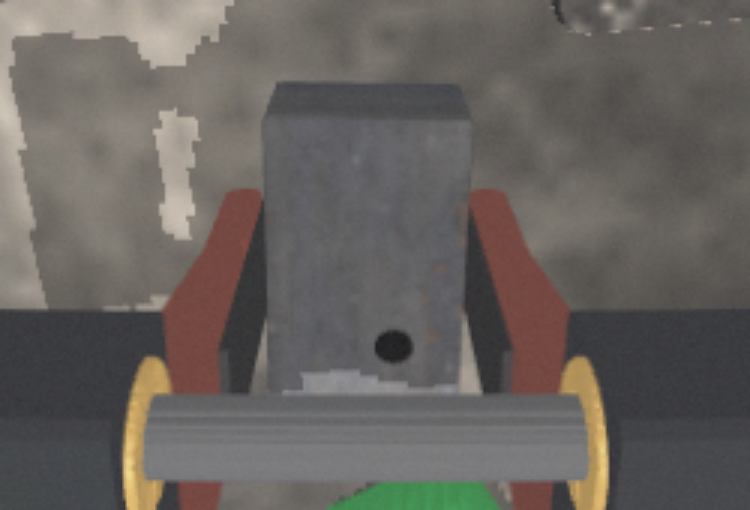

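```bash
python3 - <<'E'
from h import *
from workcell import *
W=get_image("wrist"); p,R0,o=cur(); print(p)
uv=np.array([(265,118),(470,118),(394,346)])/3.+[200,160]
P=onz(W,uv,26); print(P); print((P-p)@R0)
E
```

```text
[ 482.77247246 -185.04590066   13.15124361]
[[ 450.78459361 -200.3669663    26.        ]
 [ 454.63811694 -162.20094679   26.        ]
 [ 502.05993221 -180.77021785   26.        ]]
[[-12.84488737  30.29347664 -18.44896008]
 [-12.83555612  30.28730478  19.91110461]
 [-12.85242643 -18.75782224   6.19171605]]
```

```bash
python3 - <<'E'
from h import *
from workcell import *
S=get_image("side");T=get_image("top")
print("bottle",tri([(T,(350,150)),(S,(363,250))]))
g=lambda x,y:(x/5+235,y/5+155)
s=lambda x,y:((x-350)/4.7+280,y/4.7+120)
print(onz(T,[g(115,195),g(212,215),g(152,260)],80))
p,R0,o=cur()
rows(p+np.array([0,0,150.]),R0,np.array([600,35,310.]),R0,5)
E
```

```text
bottle [ 710.90432509 -205.39000114   90.43615296]
[[591.74447981  56.4959067   80.        ]
 [579.80582263   1.51607591  80.        ]
 [554.62736028  35.21853577  80.        ]]
mm/row 57.869806298410204 deg/row 0.0
[[-2.94,-1.89,4.61],[0.0,0.0,0.0]]
[[-2.94,-1.89,4.61],[0.0,0.0,0.0]]
[[-2.94,-1.89,4.61],[0.0,0.0,0.0]]
[[-2.94,-1.89,4.61],[0.0,0.0,0.0]]
[[-2.94,-1.89,4.61],[0.0,0.0,0.0]]
```

```bash
python3 -m crank '[[[-3,0,0],[0,0,0],3],[[-6,0,0],[0,0,0],3],[[-6,0,0],[0,0,0],3]]'
python3 -m crank '[[[-3,-1.9,4.6],[0,0,0],3],[[-3,-1.9,4.6],[0,0,0],3],[[-3,-1.9,4.6],[0,0,0],3],[[-3,-1.9,4.6],[0,0,0],3],[[-3,-1.9,4.6],[0,0,0],3]]'
python3 -m crank '[[[0,0,0],[0,0,0],3],[[0,0,0],[0,0,0],3]]'
python3 - <<'E'
from h import *
from workcell import *
import pickle
d={n:get_image(n) for n in ("wrist","top","side")}; pickle.dump(d,open("v4.pkl","wb"))
for n in d: cv2.imwrite(f"pics/{n}4.png",d[n]["pixels"][:,:,::-1])
p,R0,o=cur(); print(p,R0,o["width"])
E
```

```text
t: 4.78
ee_pos: [481.8, -185.0, 163.7]
orientation: [-1.133, 1.256, 1.137]
ft_force: [0.6, -1.4, -5.1]
width: 40.2
t: 5.4
ee_pos: [600.2, 35.4, 313.1]
orientation: [-1.135, 1.257, 1.136]
ft_force: [0.4, -0.6, -5.2]
width: 39.8
t: 5.65
ee_pos: [599.3, 33.9, 311.7]
orientation: [-1.135, 1.257, 1.137]
ft_force: [-0.6, 0.8, -5.1]
width: 39.8
[599.25879388  33.00696348 311.74379594] [[-2.79172271e-03 -9.94836134e-01  1.01455771e-01]
 [-3.55792926e-04  1.01457148e-01  9.94839847e-01]
 [-9.99996040e-01  2.74121975e-03 -6.37195883e-04]] 39.6990787595671
```

View pics/wrist4.png

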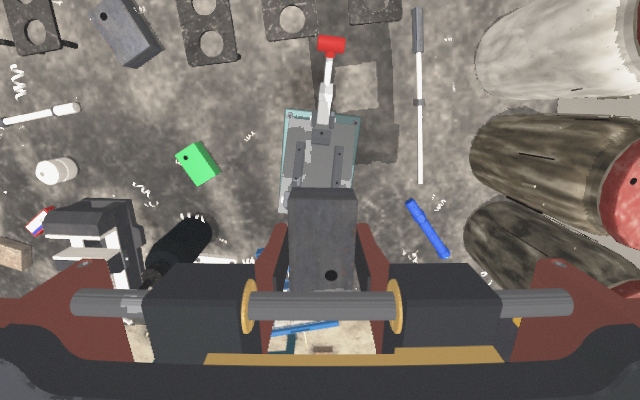

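View pics/side4.png

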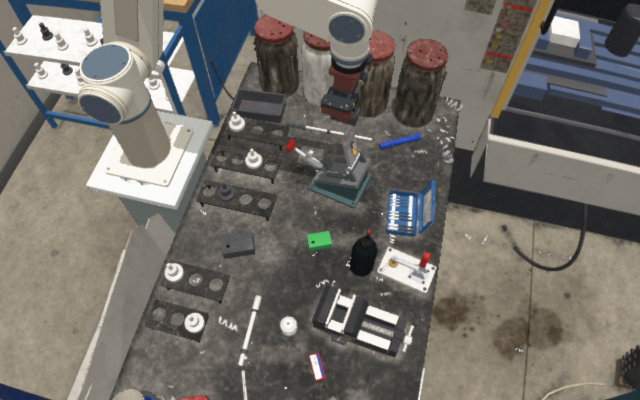

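```bash
python3 - <<'E'
import cv2, numpy as np
t=cv2.imread("pics/wrist4.png")
a=cv2.resize(t[100:200,270:370],None,fx=6,fy=6,interpolation=cv2.INTER_CUBIC)
cv2.imwrite("pics/w4c.png",a)
a=cv2.resize(t[25:125,270:370],None,fx=6,fy=6,interpolation=cv2.INTER_CUBIC)
cv2.imwrite("pics/w4d.png",a)
E
```

```text
(no output)
```

View pics/w4c.png

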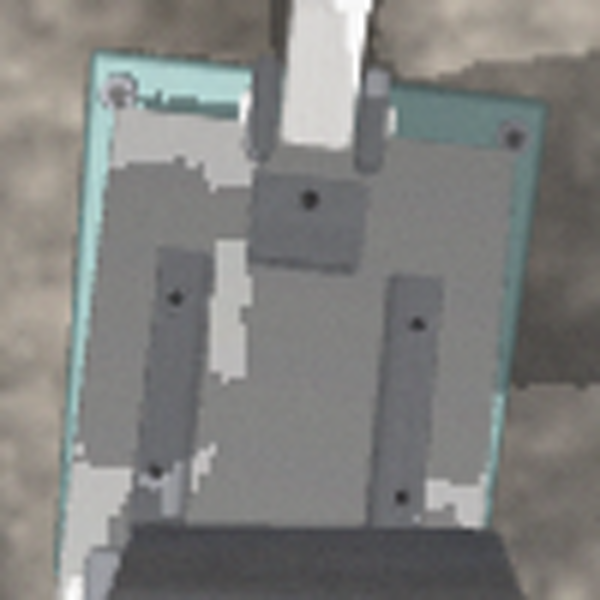

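View pics/w4d.png

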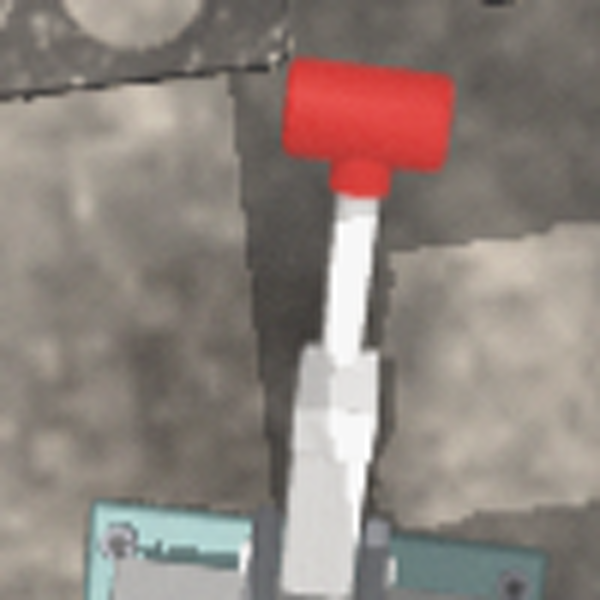

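```bash
cat > fit.py <<'E'
from h import *
import pickle
d=pickle.load(open("v4.pkl","rb")); W,T,S=d["wrist"],d["top"],d["side"]
c=lambda x,y:np.array((x/6+270,y/6+100))
g=lambda x,y:np.array((x/5+235,y/5+155))
s=lambda x,y:np.array(((x-350)/4.7+280,y/4.7+120))
grip=lambda q:[-72-104*np.sin(q),0,104*np.cos(q)]
obs=[("railmid",W,lambda q:[-31,0,6],c(300,263)),("railL",W,lambda q:[-31,-21.25,2],c(213,253)),("railR",W,lambda q:[-31,21.25,2],c(388,274)),
("grip",W,grip,np.array([331.5,44.5])),("gripT",T,grip,g(105,466)),("gripS",S,grip,s(399,117))]
def f(p,full=False):
    out=[]
    for n,D,P,uv in obs: out.append(proj(D,nestT(p,[P(p[3])]))[0]-uv)
    # line: mid of rails far point lies on x axis: perpendicular offset
    a=proj(W,nestT(p,[[-31,0,2],[30,0,2]])); u=(a[1]-a[0])/np.linalg.norm(a[1]-a[0]); m=c(276.5,522)-a[0]
    out.append(np.array([u[0]*m[1]-u[1]*m[0],0]))
    return np.array(out) if full else np.ravel(out)
r=least_squares(f,[600,35,-.13,.67]); print(r.x,np.degrees(r.x[2])); print(np.round(f(r.x,True),2))
r2=least_squares(lambda p:f(p,True)[[0,1,2,3,6]].ravel(),r.x); print("wrist only",r2.x,np.round(f(r2.x,True),1).tolist())
E
python3 fit.py
```

```text
[ 5.97065551e+02  2.87266007e+01 -2.08311130e-01  6.60889552e-01] -11.935348565127711
[[ 0.27 -0.3 ]
 [ 0.15  0.66]
 [-0.03  0.33]
 [-0.42 -0.71]
 [-0.91 -1.26]
 [-0.74 -0.14]
 [-0.34  0.  ]]
wrist only [ 5.96756647e+02  2.87692132e+01 -2.11147093e-01  6.24901731e-01] [[0.3, -0.5], [0.2, 0.4], [0.0, 0.2], [-0.1, -0.0], [-1.1, -1.8], [-0.3, -0.7], [-0.4, 0.0]]
```

```bash
python3 - <<'E'
from fit import *
p=r.x
for th in (1.3,1.5,1.7,1.85):
    q=lambda a,h,y:[58-a*np.cos(th)+h*np.sin(th),y,39+a*np.sin(th)+h*np.cos(th)]
    P=nestT(p,[q(118,3,0),q(92,3,25),q(92,3,-25)])
    for D,f,o,k,e in ((S,4.7,(280,120),"S",350),(T,5,(235,155),"T",0)):
        uv=(proj(D,P)-o)*f; uv[:,0]+=e; print(th,k,uv.round().tolist(),P[0].round())
E
```

```text
[ 5.97065551e+02  2.87266007e+01 -2.08311130e-01  6.60889552e-01] -11.935348565127711
[[ 0.27 -0.3 ]
 [ 0.15  0.66]
 [-0.03  0.33]
 [-0.42 -0.71]
 [-0.91 -1.26]
 [-0.74 -0.14]
 [-0.34  0.  ]]
wrist only [ 5.96756647e+02  2.87692132e+01 -2.11147093e-01  6.24901731e-01] [[0.3, -0.5], [0.2, 0.4], [0.0, 0.2], [-0.1, -0.0], [-1.1, -1.8], [-0.3, -0.7], [-0.4, 0.0]]
1.3 S [[577.0, 48.0], [624.0, 48.0], [585.0, 114.0]] [560.  37. 227.]
1.3 T [[108.0, 216.0], [74.0, 179.0], [170.0, 198.0]] [560.  37. 227.]
1.5 S [[611.0, 46.0], [650.0, 47.0], [612.0, 114.0]] [579.  33. 239.]
1.5 T [[113.0, 173.0], [77.0, 146.0], [174.0, 165.0]] [579.  33. 239.]
1.7 S [[649.0, 50.0], [679.0, 50.0], [641.0, 118.0]] [600.  28. 248.]
1.7 T [[120.0, 127.0], [82.0, 111.0], [179.0, 130.0]] [600.  28. 248.]
1.85 S [[679.0, 58.0], [702.0, 56.0], [664.0, 124.0]] [617.  24. 252.]
1.85 T [[126.0, 91.0], [87.0, 84.0], [184.0, 103.0]] [617.  24. 252.]
```

```bash
cat >> h.py <<'E'
NEST=np.array([597.,28.7,-0.209])
def tgt(x,y,z,tilt=0):
    N=nestR(NEST[2]); Rt=np.c_[-N[:,2],-N[:,0],N[:,1]]
    return nestT(NEST,[[x,y,z]])[0],Rt
def innest():
    p,Rc,o=cur(); N=nestR(NEST[2]); q=(p-[NEST[0],NEST[1],75])@N; Rt=np.c_[-N[:,2],-N[:,0],N[:,1]]
    print("nest pos",q.round(2),"rot err(tool)deg",np.degrees(R.from_matrix(Rc.T@Rt).as_rotvec()).round(2),"w",round(o["width"],1),"t",o["t"],"Fnest",(o["ft_force"]@N).round(1)); return p,Rc
E
python3 - <<'E'
from h import *
p,Rc=innest()
p1,R1=tgt(-5,0,130); print(p1)
rows(p,Rc,p1,R1,4)
E
```

```text
nest pos [101.24   4.68 214.01] rot err(tool)deg [  6.06   1.3  -25.13] w 39.7 t 5.8 Fnest [-2.5 -0.2 -4.3]
[538.82226214  41.03933746 190.70692101]
mm/row 33.88124342305184 deg/row 6.471162430630882
[[3.03,1.52,0.05],[1.5,0.3,-6.3]]
[[2.85,1.84,0.02],[1.5,0.3,-6.3]]
[[2.63,2.14,-0.02],[1.5,0.3,-6.3]]
[[2.38,2.41,-0.06],[1.5,0.3,-6.3]]
```

```bash
python3 -m crank '[[[0,5,0],[0,0,0],3],[[2.9,0.7,0],[1.5,0.3,-6.3],3],[[3,0.6,0],[1.5,0.3,-6.3],3],[[3,0.6,0],[1.5,0.3,-6.3],3],[[3,0.6,0],[1.5,0.3,-6.3],3]]'
python3 -m crank '[[[0,0,0],[0,0,0],3]]'
python3 - <<'E'
from h import *
p,Rc=innest()
E
```

```text
t: 6.42
ee_pos: [544.5, 38.1, 192.0]
orientation: [-1.266, 1.0, 0.719]
ft_force: [0.3, -1.8, -6.8]
width: 40.0
t: 6.55
ee_pos: [541.1, 37.9, 189.2]
orientation: [-1.266, 1.01, 0.728]
ft_force: [-0.0, 0.5, -5.0]
width: 39.7
nest pos [ -2.99  -2.62 127.39] rot err(tool)deg [ 0.16 -0.02 -0.32] w 39.7 t 6.55 Fnest [-2.2  0.5 -4.5]
```

```bash
python3 -m crank '[[[3,-0.7,0.15],[0.2,0,-0.3],3],[[3,-0.6,0.1],[0,0,0],3],[[1.5,0,0],[0,0,0],3],[[0,0,0],[0,0,0],3]]'
python3 - <<'E'
from h import *
from workcell import *
p,Rc=innest()
d=get_image("wrist"); cv2.imwrite("pics/w5.png",d["pixels"][:,:,::-1])
cv2.imwrite("pics/w5c.png",cv2.resize(d["pixels"][120:300,220:430,::-1],None,fx=3.3,fy=3.3,interpolation=cv2.INTER_CUBIC))
d=get_image("side");cv2.imwrite("pics/s5c.png",cv2.resize(d["pixels"][100:220,270:410,::-1],None,fx=5,fy=5,interpolation=cv2.INTER_CUBIC))
E
```

```text
t: 7.05
ee_pos: [589.4, 31.7, 130.3]
orientation: [-1.266, 1.001, 0.716]
ft_force: [-0.1, 1.4, -5.2]
width: 40.0
nest pos [16.05  1.4  53.56] rot err(tool)deg [-0.14  0.1   0.42] w 40.0 t 7.05 Fnest [-2.5  1.3 -4.6]
```

View pics/w5c.png

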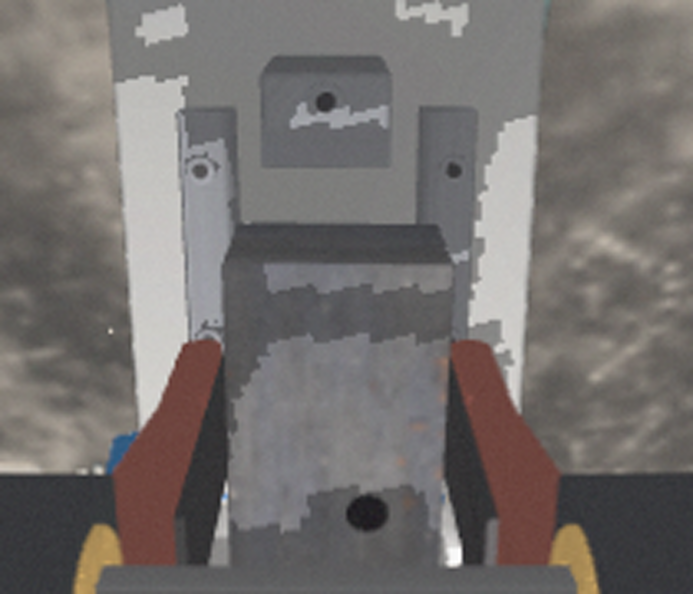

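View pics/s5c.png

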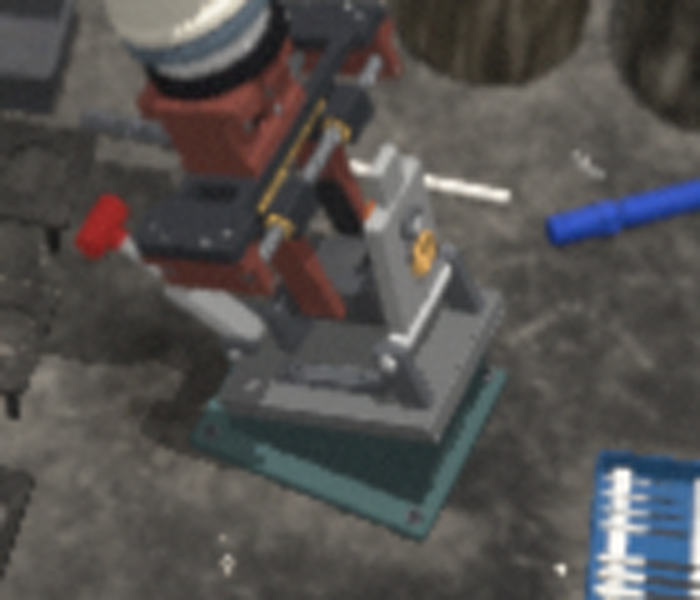

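```bash
python3 - <<'E'
from h import *
from workcell import *
W=get_image("wrist"); p,Rc=innest(); N=nestR(NEST[2]); o=np.array([NEST[0],NEST[1],75])
c,_=ray(W,[[0,0]])
def hit(u,v,z):
    c,r=ray(W,[[u/3.3+220,v/3.3+120]]); c=(c-o)@N; r=(r@N)[0]; return (c+r*(z-c[2])/r[2]).round(1)
for n,u,v,z in (("Lout",180,108,8),("Lin",238,108,6),("Rin",420,108,6),("Rout",477,108,8),("Lin2",238,222,6),("Rin2",417,222,6),("nose z28",326.5,167,28),("nose z36",326.5,167,36)): print(n,hit(u,v,z))
# block in tool frame
zb=((p-o)@N)[2]
print("block bottom edge",hit(235,227,zb-13),hit(440,227,zb-13),"top edge",hit(223,263,zb+13),hit(453,260,zb+13),"hole",hit(367,513,zb+13))
E
```

```text
nest pos [16.37  2.   54.76] rot err(tool)deg [-0.13  0.18  0.55] w 39.7 t 7.2 Fnest [-1.4  0.  -4.2]
Lout [-31.2 -32.8   8. ]
Lin [-30.8 -19.8   6. ]
Rin [-30.7  21.7   6. ]
Rout [-31.   34.4   8. ]
Lin2 [ -3.8 -20.7   6. ]
Rin2 [-3.7 21.6  6. ]
nose z28 [-21.9   0.4  28. ]
nose z36 [-23.7   0.5  36. ]
block bottom edge [-13.  -17.5  41.8] [-12.9  22.8  41.8] top edge [-14.3 -16.8  67.8] [-14.7  22.1  67.8] hole [34.7  8.  67.8]
```

```bash
python3 -m crank '[[[1.3,0.5,-0.12],[0,0,0.4],3],[[1.2,0,0],[0,0,0],3],[[0.6,0,0],[0,0,0],3],[[0,0,0],[0,0,0],3],[[0,0,0],[0,0,0],3]]'
python3 - <<'E'
from h import *
from workcell import *
p,Rc=innest()
import pickle
d=get_image("wrist"); pickle.dump((d,p,Rc),open("v6.pkl","wb"))
cv2.imwrite("pics/w6c.png",cv2.resize(d["pixels"][120:300,220:430,::-1],None,fx=3.3,fy=3.3,interpolation=cv2.INTER_CUBIC))
E
```

```text
t: 7.82
ee_pos: [597.5, 29.7, 100.4]
orientation: [-1.264, 1.003, 0.721]
ft_force: [-0.5, 0.5, -4.9]
width: 39.9
nest pos [11.01  1.1  22.87] rot err(tool)deg [-0.12  0.19  0.11] w 39.9 t 7.825 Fnest [-2.6  0.4 -4.2]
```

View pics/w6c.png

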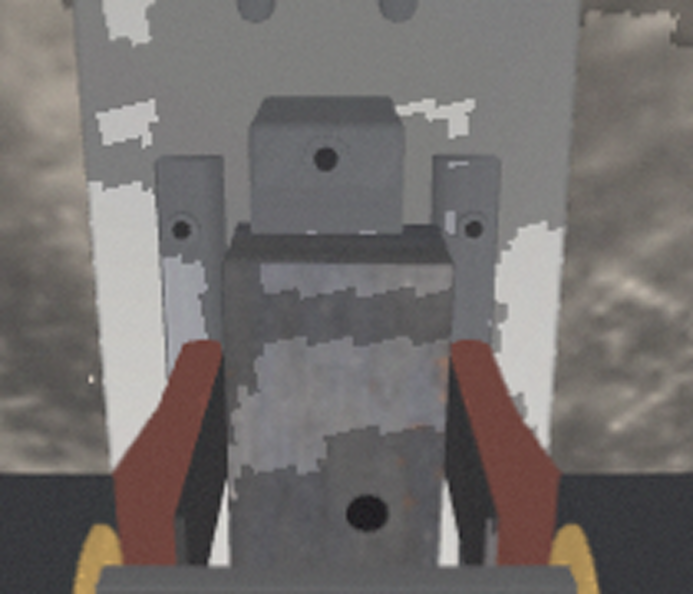

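```bash
python3 -m crank '[[[0,0,-0.15],[-0.8,0,0],3],[[0.4,0,0],[0,0,0],3],[[0,0,0],[0,0,0],3]]'
python3 - <<'E'
from h import *
from workcell import *
p,Rc=innest()
d=get_image("wrist")
cv2.imwrite("pics/w7c.png",cv2.resize(d["pixels"][120:300,220:430,::-1],None,fx=3.3,fy=3.3,interpolation=cv2.INTER_CUBIC))
E
```

```text
t: 8.25
ee_pos: [598.9, 27.8, 96.6]
orientation: [-1.276, 1.0, 0.729]
ft_force: [0.2, -0.0, -5.0]
width: 39.7
nest pos [10.99 -0.5  18.72] rot err(tool)deg [0.68 0.18 0.11] w 39.7 t 8.25 Fnest [-1.9  0.  -4.7]
```

View pics/w7c.png

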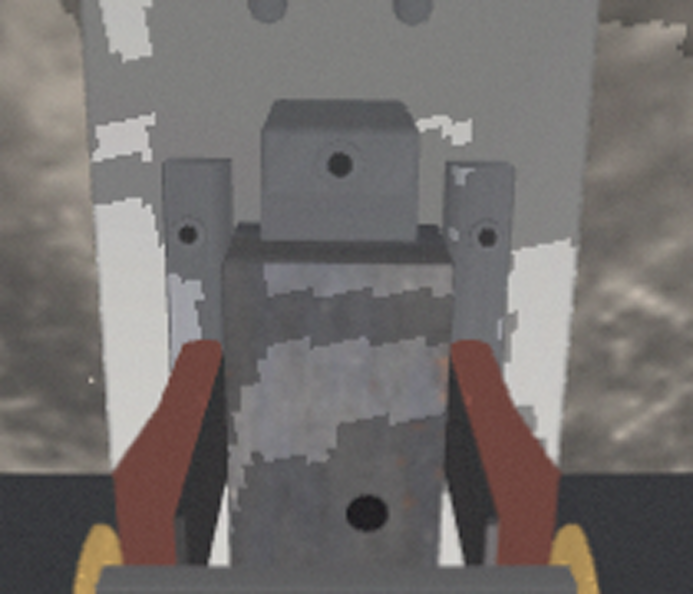

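```bash
python3 -m crank '[[[0.3,0,0],[0,0,0],3],[[0,0,0],[0,0,0],3]]'
python3 -c "from h import *;innest()"
python3 -m crank '[[[0.2,0,0],[0,0,0],3],[[0,0,0],[0,0,0],3]]'
python3 -c "from h import *;innest()"
```

```text
t: 8.55
ee_pos: [600.1, 27.6, 93.8]
orientation: [-1.276, 1.0, 0.73]
ft_force: [-0.4, -0.1, -4.5]
width: 39.7
nest pos [10.89 -0.43 15.69] rot err(tool)deg [0.69 0.18 0.1 ] w 39.7 t 8.55 Fnest [-2.2 -0.2 -3.9]
t: 8.8
ee_pos: [601.0, 27.4, 92.1]
orientation: [-1.276, 1.0, 0.729]
ft_force: [0.3, -0.3, -5.1]
width: 39.7
nest pos [10.99 -0.42 13.79] rot err(tool)deg [0.68 0.19 0.11] w 39.7 t 8.8 Fnest [-1.8 -0.2 -4.7]
```

```bash
python3 -m crank '[[[0.1,0,0],[0,0,0],3],[[0,0,0],[0,0,0],3]]'
python3 -c "from h import *;innest()"
python3 -m crank '[[[0.1,0,0],[0,0,0],3],[[0,0,0],[0,0,0],3]]'
python3 -c "from h import *;innest()"
```

```text
t: 9.05
ee_pos: [601.2, 27.4, 91.8]
orientation: [-1.276, 0.999, 0.729]
ft_force: [-5.4, 1.4, 2.8]
width: 39.4
nest pos [11.05 -0.38 13.37] rot err(tool)deg [0.69 0.19 0.13] w 39.4 t 9.05 Fnest [-3.9  0.2  4.9]
t: 9.3
ee_pos: [601.3, 27.4, 91.7]
orientation: [-1.276, 0.999, 0.729]
ft_force: [-13.7, 2.7, 16.0]
width: 39.7
nest pos [11.1  -0.35 13.26] rot err(tool)deg [0.68 0.19 0.17] w 39.7 t 9.3 Fnest [-5.9 -0.2 20.4]
```

```bash
python3 -m crank '[[[-0.07,0.2,0],[0,0,0],3],[[0,0.3,0],[0,0,0],3],[[0,0.3,0],[0,0,0],3],[[0,0,0],[0,0,0],3]]'
python3 -c "from h import *;innest()"
```

```text
t: 9.8
ee_pos: [597.0, 29.3, 89.7]
orientation: [-1.277, 0.994, 0.727]
ft_force: [-0.2, 0.5, 8.3]
width: 39.6
nest pos [ 6.12  0.58 13.32] rot err(tool)deg [0.69 0.33 0.42] w 39.6 t 9.8 Fnest [3.2 0.5 7.6]
```

```bash
python3 -m crank '[[[0,0.2,0],[0,0,0],3],[[0,0,0],[0,0,0],3]]'
python3 - <<'E'
from h import *
from workcell import *
p,Rc=innest()
d=get_image("wrist")
cv2.imwrite("pics/w8c.png",cv2.resize(d["pixels"][120:300,220:430,::-1],None,fx=3.3,fy=3.3,interpolation=cv2.INTER_CUBIC))
E
```

```text
t: 10.05
ee_pos: [595.6, 29.7, 89.0]
orientation: [-1.277, 0.993, 0.726]
ft_force: [1.9, 0.3, 8.6]
width: 39.8
nest pos [ 4.46  0.68 13.35] rot err(tool)deg [0.68 0.34 0.45] w 39.8 t 10.05 Fnest [5.2 0.7 7. ]
```

View pics/w8c.png

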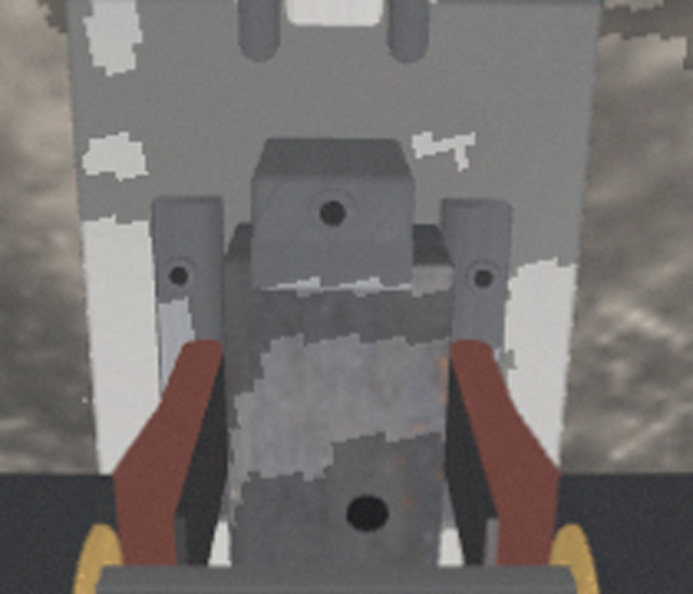

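```bash
python3 -m crank '[[[0,0.2,-0.1],[0,0,0],3],[[0,0.2,0],[0,0,0],3],[[0,0,0],[0,0,0],3]]'
python3 -c "from h import *;innest()"
python3 -m crank '[[[0,0.15,0],[0,0,0],3],[[0,0,0],[0,0,0],3]]'
python3 -c "from h import *;innest()"
```

```text
t: 10.48
ee_pos: [592.1, 29.6, 87.4]
orientation: [-1.277, 0.993, 0.726]
ft_force: [1.6, 0.5, 7.8]
width: 39.6
nest pos [ 0.68 -0.11 13.35] rot err(tool)deg [0.68 0.37 0.48] w 39.6 t 10.475 Fnest [4.6 0.8 6.4]
t: 10.72
ee_pos: [591.0, 29.8, 86.9]
orientation: [-1.277, 0.992, 0.726]
ft_force: [2.3, 0.9, 8.3]
width: 39.6
nest pos [-0.48 -0.13 13.34] rot err(tool)deg [0.68 0.38 0.5 ] w 39.6 t 10.725 Fnest [5.4 1.3 6.6]
```

```bash
python3 -m crank '[[[0,0.1,0],[0,0,0],3],[[0,0,0],[0,0,0],3]]'
python3 -c "from h import *;innest()"
python3 -m crank '[[[0,0.1,0],[0,0,0],3],[[0,0,0],[0,0,0],3]]'
python3 -c "from h import *;innest()"
```

```text
t: 10.98
ee_pos: [591.0, 29.9, 86.9]
orientation: [-1.277, 0.991, 0.725]
ft_force: [5.1, -2.0, 7.6]
width: 40.1
nest pos [-0.5  -0.12 13.39] rot err(tool)deg [0.66 0.39 0.57] w 40.1 t 10.975 Fnest [ 8.1 -0.8  4.6]
t: 11.22
ee_pos: [590.9, 29.9, 86.9]
orientation: [-1.277, 0.99, 0.724]
ft_force: [8.0, -3.1, 7.3]
width: 39.7
nest pos [-0.6  -0.07 13.39] rot err(tool)deg [0.63 0.4  0.64] w 39.7 t 11.225 Fnest [10.8 -1.4  3.1]
```

```bash
python3 -m crank '[[[0,0.1,0],[0,0,0],3],[[0,0,0],[0,0,0],3]]'
python3 -c "from h import *;innest()"
python3 -m crank '[[[0,0,0],[0,0,0],6],[[0,0,0],[0,0,0],6],[[0,0,0],[0,0,0],6]]'
python3 - <<'E'
from h import *
from workcell import *
p,Rc=innest()
d=get_image("wrist")
cv2.imwrite("pics/w9c.png",cv2.resize(d["pixels"][120:300,220:430,::-1],None,fx=3.3,fy=3.3,interpolation=cv2.INTER_CUBIC))
E
```

```text
t: 11.48
ee_pos: [590.9, 30.0, 86.9]
orientation: [-1.277, 0.989, 0.723]
ft_force: [10.0, -5.8, 6.8]
width: 39.7
nest pos [-0.62 -0.03 13.41] rot err(tool)deg [0.62 0.42 0.71] w 39.7 t 11.475 Fnest [12.8 -3.6  1.5]
t: 11.85
ee_pos: [584.4, 29.7, 82.9]
orientation: [-1.276, 1.0, 0.73]
ft_force: [-0.2, -0.3, -0.4]
width: 60.1
nest pos [-8.05 -1.66 12.42] rot err(tool)deg [0.7  0.18 0.07] w 60.1 t 11.85 Fnest [-0.3 -0.3 -0.3]
```

View pics/w9c.png

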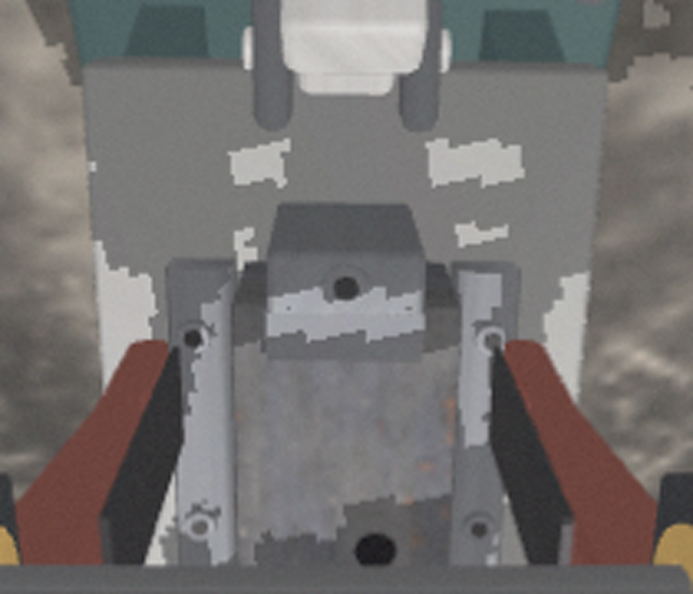

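```bash
python3 - <<'E'
from h import *
from workcell import *
W=get_image("wrist"); p,Rc=innest(); N=nestR(NEST[2]); o=np.array([NEST[0],NEST[1],75])
def hit(u,v,z):
    c,r=ray(W,[[u/3.3+220,v/3.3+120]]); c=(c-o)@N; r=(r@N)[0]; return (c+r*(z-c[2])/r[2]).round(1)
print("hole",hit(376,549,26),"railL",hit(168,262,8),"railR",hit(518,264,8),"nose28",hit(345,358,28), "edgeL",hit(235,355,26),hit(457,355,26))
E
```

```text
nest pos [-7.93 -1.61 12.43] rot err(tool)deg [0.7  0.19 0.08] w 59.6 t 11.95 Fnest [-0.1 -0.3 -0.5]
hole [18.   6.6 26. ] railL [-32.4 -33.4   8. ] railR [-32.7  33.1   8. ] nose28 [-21.9   0.1  28. ] edgeL [-21.4 -19.   26. ] [-21.8  19.7  26. ]
```

```bash
python3 -m crank '[[[-3,0,0.1],[0,0,0],6],[[-5,0,0.1],[0,0,0],6],[[-5,0,0],[0,0,0],3],[[-5,0,0],[0,0,0],0],[[0,0,0],[0,0,0],0]]'
python3 - <<'E'
from h import *
from workcell import *
import pickle
p,Rc=innest()
d={n:get_image(n) for n in ("wrist","top","side")}; pickle.dump(d,open("v10.pkl","wb"))
cv2.imwrite("pics/w10.png",d["wrist"]["pixels"][:,:,::-1])
cv2.imwrite("pics/s10.png",cv2.resize(d["side"]["pixels"][100:220,270:410,::-1],None,fx=5,fy=5,interpolation=cv2.INTER_CUBIC))
E
```

```text
t: 12.58
ee_pos: [511.1, 47.5, 249.8]
orientation: [-1.277, 0.993, 0.726]
ft_force: [0.2, -0.9, 0.1]
width: 33.6
nest pos [ -5.77   0.53 195.6 ] rot err(tool)deg [0.66 0.34 0.47] w 33.6 t 12.575 Fnest [ 0.4 -0.8 -0.1]
```

View pics/w10.png

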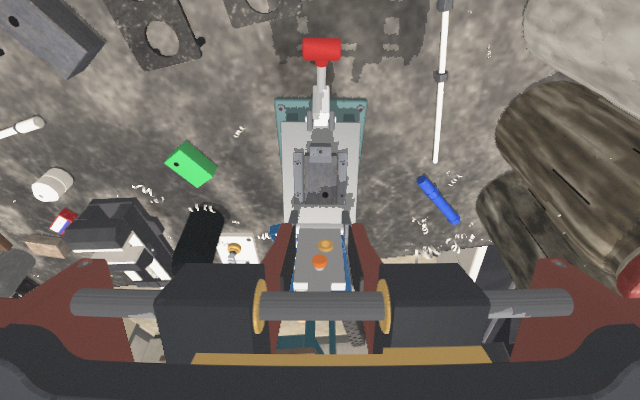

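View pics/s10.png

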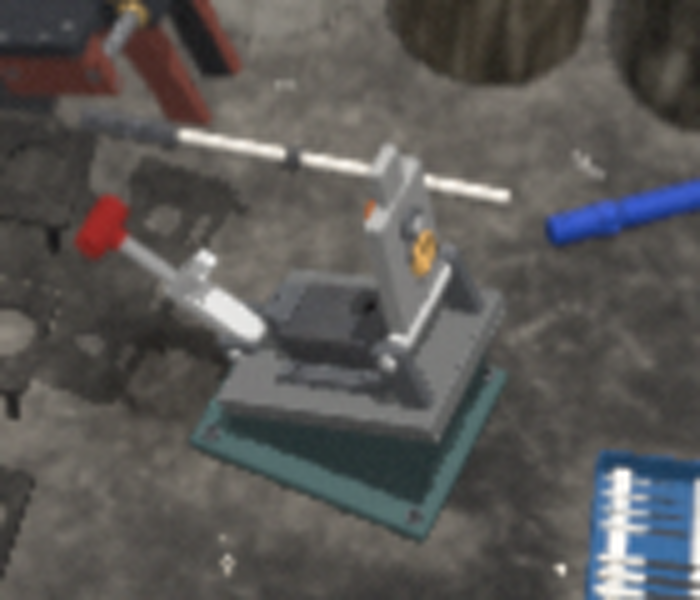

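```bash
python3 -m crank '[[[0,-4,0],[0.6,0,0.3],0],[[0,-4.2,0],[0,0,0],0],[[0,-4.4,0],[0,0,0],0],[[0,0,0],[0,0,0],0]]'
python3 - <<'E'
from h import *
from workcell import *
p,Rc=innest()
d=get_image("side")
cv2.imwrite("pics/s11.png",cv2.resize(d["pixels"][60:220,270:430,::-1],None,fx=3.7,fy=3.7,interpolation=cv2.INTER_CUBIC))
E
```

```text
t: 13.22
ee_pos: [625.0, 22.9, 298.5]
orientation: [-1.264, 1.007, 0.726]
ft_force: [-1.0, 0.6, -0.2]
width: 0.5
nest pos [1.2032e+02 1.6000e-01 1.9047e+02] rot err(tool)deg [ 0.01  0.15 -0.17] w 0.5 t 13.225 Fnest [-1.   0.4  0.3]
```

View pics/s11.png

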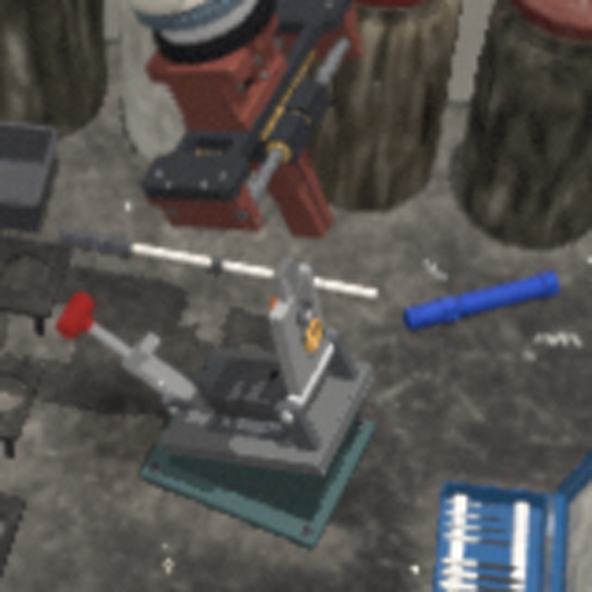

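```bash
python3 -m crank '[[[3,0,0],[0,0,0],0],[[3,0,0],[0,0,0],0],[[0,0,0],[0,0,0],0]]'
python3 - <<'E'
from h import *
innest()
a=105
pr=(120,130)
for th in (1.75,1.6,1.45,1.3,1.15,1.0,.85,.7,.55,.4,.25,.12,.04,.0):
    X=58-a*np.cos(th)+3*np.sin(th)+10; Z=39+a*np.sin(th)+3*np.cos(th)
    print(th,round(X,1),round(Z,1),"tool dx %.2f dy %.2f"%(-(Z-pr[1])/10,-(X-pr[0])/10)); pr=(X,Z)
E
```

```text
t: 13.65
ee_pos: [644.2, 18.5, 240.4]
orientation: [-1.263, 1.013, 0.732]
ft_force: [-0.1, -0.1, -0.2]
width: 0.3
nest pos [113.66  -0.14 129.5 ] rot err(tool)deg [ 0.13  0.07 -0.62] w 0.3 t 13.65 Fnest [-0.1 -0.2 -0.1]
1.75 89.7 141.8 tool dx -1.18 dy 3.03
1.6 74.1 143.9 tool dx -0.21 dy 1.56
1.45 58.3 143.6 tool dx 0.03 dy 1.57
1.3 42.8 141.0 tool dx 0.26 dy 1.55
1.15 27.8 136.1 tool dx 0.49 dy 1.50
1.0 13.8 129.0 tool dx 0.71 dy 1.41
0.85 1.0 119.9 tool dx 0.91 dy 1.28
0.7 -10.4 108.9 tool dx 1.09 dy 1.13
0.55 -19.9 96.4 tool dx 1.25 dy 0.96
0.4 -27.5 82.7 tool dx 1.38 dy 0.76
0.25 -33.0 67.9 tool dx 1.48 dy 0.55
0.12 -35.9 54.5 tool dx 1.33 dy 0.29
0.04 -36.8 46.2 tool dx 0.84 dy 0.09
0.0 -37.0 42.0 tool dx 0.42 dy 0.02
```

```bash
python3 -m crank '[[[-0.4,1.4,0],[0,0,-0.6],0],[[-0.4,1.2,0],[0,0,0],0],[[-0.4,1.5,0],[0,0,0],0],[[0,1.6,0],[0,0,0],0],[[0.1,1.5,0],[0,0,0],0]]'
python3 -c "from h import *;innest()"
python3 -m crank '[[[0.4,1.5,0],[0,0,0],0],[[0.7,1.4,0],[0,0,0],0]]'
python3 - <<'E'
from h import *
from workcell import *
p,Rc=innest()
d=get_image("side")
cv2.imwrite("pics/s12.png",cv2.resize(d["pixels"][60:220,270:430,::-1],None,fx=3.7,fy=3.7,interpolation=cv2.INTER_CUBIC))
E
```

```text
t: 14.28
ee_pos: [577.8, 33.3, 223.9]
orientation: [-1.269, 0.998, 0.719]
ft_force: [2.0, -0.8, -0.1]
width: 0.2
nest pos [ 45.02   0.53 143.31] rot err(tool)deg [0.08 0.21 0.45] w 0.2 t 14.275 Fnest [ 1.9 -0.3 -1. ]
t: 14.52
ee_pos: [556.8, 37.7, 200.9]
orientation: [-1.269, 0.999, 0.719]
ft_force: [0.7, -0.1, 1.6]
width: 0.9
nest pos [ 15.88   0.43 131.48] rot err(tool)deg [0.09 0.19 0.4 ] w 0.9 t 14.525 Fnest [1.4 0.  1.1]
```

View pics/s12.png

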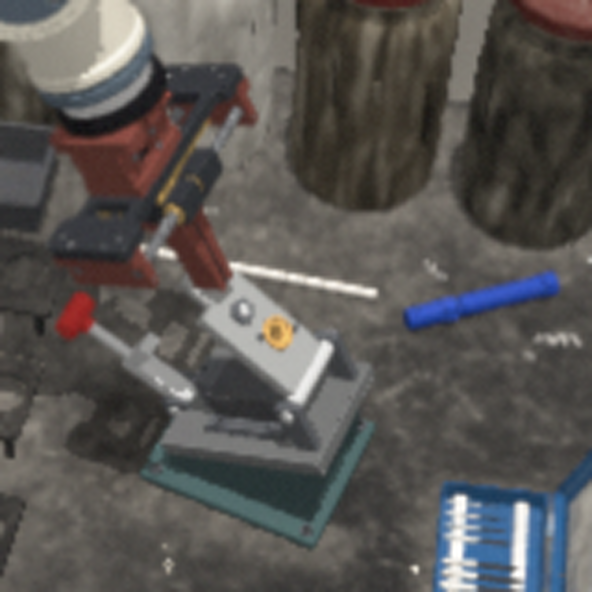

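```bash
python3 -m crank '[[[1.0,1.4,0],[0,0,0],0],[[1.1,1.2,0],[0,0,0],0],[[1.3,1.0,0],[0,0,0],0],[[1.4,0.8,0],[0,0,0],0]]'
python3 -c "from h import *;innest()"
python3 -m crank '[[[1.4,0.5,0],[0,0,0],0],[[0.8,0.1,0],[0,0,0],0],[[0,0,0],[0,0,0],0]]'
python3 - <<'E'
from h import *
from workcell import *
p,Rc=innest()
d=get_image("side")
cv2.imwrite("pics/s13.png",cv2.resize(d["pixels"][60:220,270:430,::-1],None,fx=3.7,fy=3.7,interpolation=cv2.INTER_CUBIC))
d=get_image("wrist")
cv2.imwrite("pics/w13.png",d["pixels"][:,:,::-1])
E
```

```text
t: 15.08
ee_pos: [538.6, 41.7, 138.4]
orientation: [-1.269, 0.999, 0.72]
ft_force: [0.2, -0.4, -0.2]
width: 0.7
nest pos [-27.44   0.55  82.77] rot err(tool)deg [0.09 0.19 0.37] w 0.7 t 15.075 Fnest [ 0.2 -0.3 -0.3]
t: 15.45
ee_pos: [542.3, 40.7, 115.8]
orientation: [-1.269, 1.001, 0.721]
ft_force: [0.2, -0.6, 0.0]
width: 0.4
nest pos [-33.49   0.37  60.61] rot err(tool)deg [0.1  0.15 0.29] w 0.4 t 15.45 Fnest [ 0.3 -0.5 -0.1]
```

View pics/s13.png

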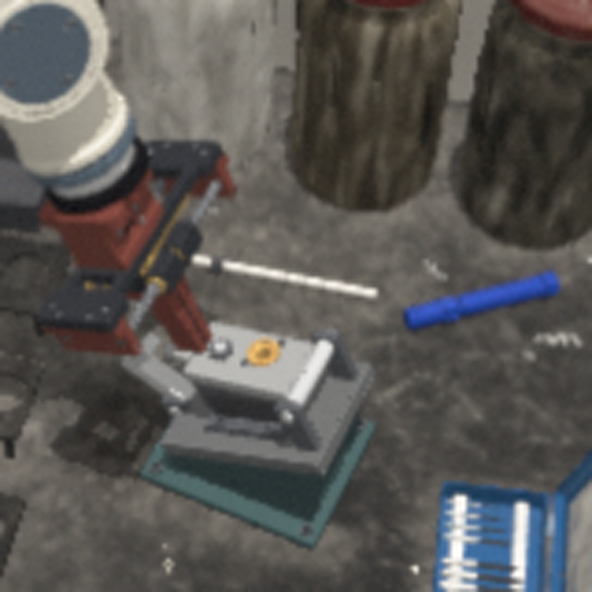

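View pics/w13.png

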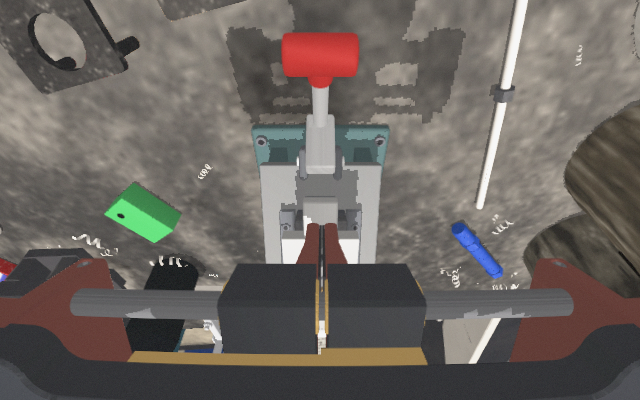

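```bash
python3 -m crank '[[[0.6,0.1,0],[0,0,0],0],[[0.5,0.1,0],[0,0,0],0],[[0,0,0],[0,0,0],0]]'
python3 -c "from h import *;innest()"
python3 -m crank '[[[0.3,0,0],[0,0,0],0],[[0,0,0],[0,0,0],0]]'
python3 -c "from h import *;innest()"
```

```text
t: 15.92
ee_pos: [545.8, 40.2, 105.8]
orientation: [-1.269, 0.999, 0.72]
ft_force: [-0.0, 0.4, -0.1]
width: 0.4
nest pos [-34.57   0.58  50.09] rot err(tool)deg [0.09 0.18 0.39] w 0.4 t 15.925 Fnest [-0.1  0.4 -0. ]
t: 16.18
ee_pos: [546.8, 39.9, 103.3]
orientation: [-1.269, 0.999, 0.719]
ft_force: [-1.6, 0.9, 1.5]
width: 0.6
nest pos [-34.62   0.58  47.38] rot err(tool)deg [0.09 0.18 0.4 ] w 0.6 t 16.175 Fnest [-0.9  0.5  2.1]
```

```bash
python3 -m crank '[[[0.15,0,0],[0,0,0],0],[[0,0,0],[0,0,0],0]]'
python3 -c "from h import *;innest()"
python3 -m crank '[[[0.15,0,0],[0,0,0],0],[[0,0,0],[0,0,0],0]]'
python3 -c "from h import *;innest()"
```

```text
t: 16.42
ee_pos: [547.3, 39.8, 102.1]
orientation: [-1.269, 0.999, 0.719]
ft_force: [-4.3, 0.5, 4.2]
width: 0.4
nest pos [-34.7    0.57  46.09] rot err(tool)deg [0.08 0.18 0.4 ] w 0.4 t 16.425 Fnest [-2.1 -0.4  5.6]
t: 16.68
ee_pos: [547.7, 39.7, 100.9]
orientation: [-1.269, 0.999, 0.719]
ft_force: [-5.7, 1.0, 6.7]
width: 0.3
nest pos [-34.81   0.58  44.77] rot err(tool)deg [0.09 0.18 0.4 ] w 0.3 t 16.675 Fnest [-2.4 -0.2  8.5]
```

```bash
python3 -m crank '[[[-3,0,0],[0,0,0],0],[[-6,0,0],[0,0,0],3],[[-2,5,0],[0,0,0],6.5],[[0,5,0],[0,0,0],6.5],[[0,0,0],[0,0,0],6.5]]'
python3 - <<'E'
from h import *
from workcell import *
import pickle
p,Rc=innest()
d={n:get_image(n) for n in ("wrist","side")}; pickle.dump((d,p,Rc),open("v14.pkl","wb"))
cv2.imwrite("pics/s14.png",cv2.resize(d["side"]["pixels"][100:220,270:410,::-1],None,fx=5,fy=5,interpolation=cv2.INTER_CUBIC))
cv2.imwrite("pics/w14.png",d["wrist"]["pixels"][:,:,::-1])
E
```

```text
t: 17.3
ee_pos: [409.9, 67.5, 155.8]
orientation: [-1.27, 1.001, 0.723]
ft_force: [0.7, 0.6, -0.5]
width: 36.8
nest pos [-138.99   -0.89  154.01] rot err(tool)deg [0.22 0.13 0.23] w 36.8 t 17.3 Fnest [ 0.3  0.8 -0.7]
```

View pics/s14.png

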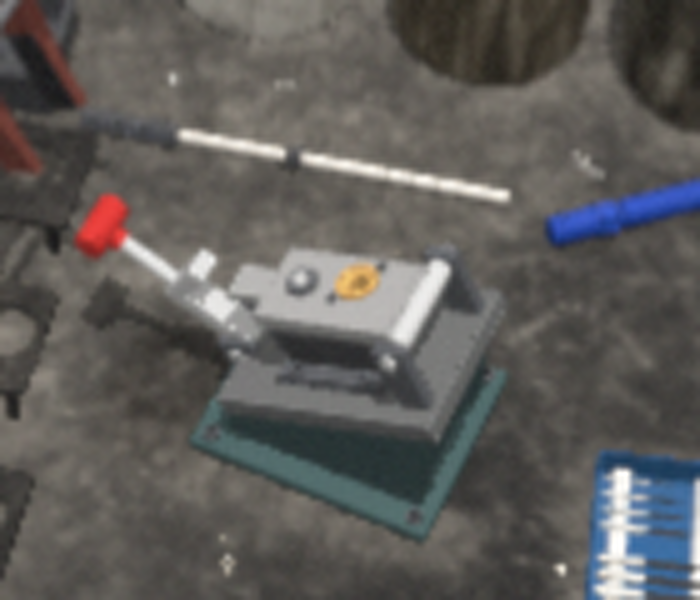

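View pics/w14.png

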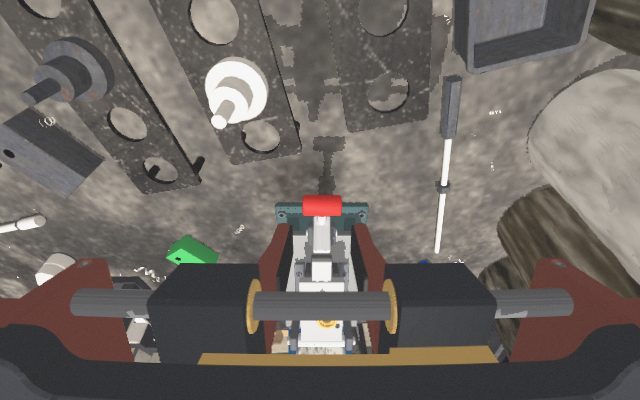

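```bash
python3 - <<'E'
from h import *
import pickle
d,p,Rc=pickle.load(open("v14.pkl","rb")); W=d["wrist"];S=d["side"]
for q in (.6,.63,.66,.69,.72):
    P=nestT(NEST,[[-72-104*np.sin(q),0,104*np.cos(q)]]); print(q,[-72-104*np.sin(q),104*np.cos(q)],proj(W,P)[0].round(1),((proj(S,P)[0]-[270,100])*5).round(1))
E
```

```text
0.6 [np.float64(-130.72281723308367), np.float64(85.83490395060655)] [322.1 212.4] [102.7 219.8]
0.63 [np.float64(-133.27105482599603), np.float64(84.0348608644638)] [322.1 209. ] [100.5 221.7]
0.66 [np.float64(-135.76415260523711), np.float64(82.15919207572597)] [322.1 205.6] [ 98.5 223.6]
0.69 [np.float64(-138.19986695108466), np.float64(80.2095855596991)] [322.1 202.3] [ 96.6 225.6]
0.72 [np.float64(-140.5760058850332), np.float64(78.18779583065309)] [322.1 199.1] [ 94.8 227.7]
```

```bash
python3 -m crank '[[[0.5,-0.4,0],[0,0,0],6.5],[[2.5,0,0],[0,0,0],6.5],[[3,0,0],[0,0,0],6.5],[[2.8,0,0],[0,0,0],6.5],[[0,0,0],[0,0,0],6.5]]'
python3 - <<'E'
from h import *
from workcell import *
p,Rc=innest()
d=get_image("wrist")
cv2.imwrite("pics/w15c.png",cv2.resize(d["pixels"][120:300,220:430,::-1],None,fx=3.3,fy=3.3,interpolation=cv2.INTER_CUBIC))
E
```

```text
t: 18.02
ee_pos: [456.9, 59.8, 86.9]
orientation: [-1.267, 1.008, 0.724]
ft_force: [1.0, 0.1, -0.2]
width: 65.1
nest pos [-125.01    1.33   71.42] rot err(tool)deg [ 0.07 -0.02 -0.09] w 65.1 t 18.025 Fnest [ 0.8  0.3 -0.6]
```

View pics/w15c.png

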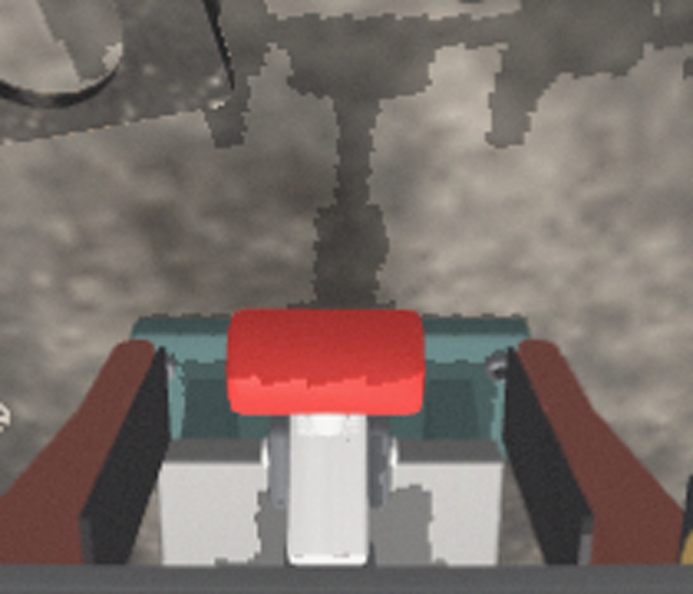

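```bash
python3 -m crank '[[[0.4,0.9,-0.05],[0,0,0],6.5],[[0,0,0],[0,0,0],6.5],[[0,0,0],[0,0,0],6.5]]'
python3 - <<'E'
from h import *
from workcell import *
p,Rc=innest()
d=get_image("wrist")
cv2.imwrite("pics/w16c.png",cv2.resize(d["pixels"][120:300,220:430,::-1],None,fx=3.3,fy=3.3,interpolation=cv2.INTER_CUBIC))
for q in (.6,.63,.66,.69,.72):
    P=nestT(NEST,[[-72-104*np.sin(q),0,104*np.cos(q)]]); print(q,(proj(d,P)[0]-[220,120])*3.3)
E
```

```text
t: 18.45
ee_pos: [450.7, 62.0, 86.0]
orientation: [-1.266, 1.011, 0.728]
ft_force: [0.4, 0.1, -0.3]
width: 64.7
nest pos [-131.38    2.24   73.37] rot err(tool)deg [ 0.14 -0.02 -0.37] w 64.7 t 18.45 Fnest [ 0.2  0.2 -0.4]
0.6 [321.22176922 424.56944985]
0.63 [321.34685018 407.23881565]
0.66 [321.47772249 390.19597605]
0.69 [321.61393013 373.47908738]
0.72 [321.75500718 357.1237144 ]
```

View pics/w16c.png

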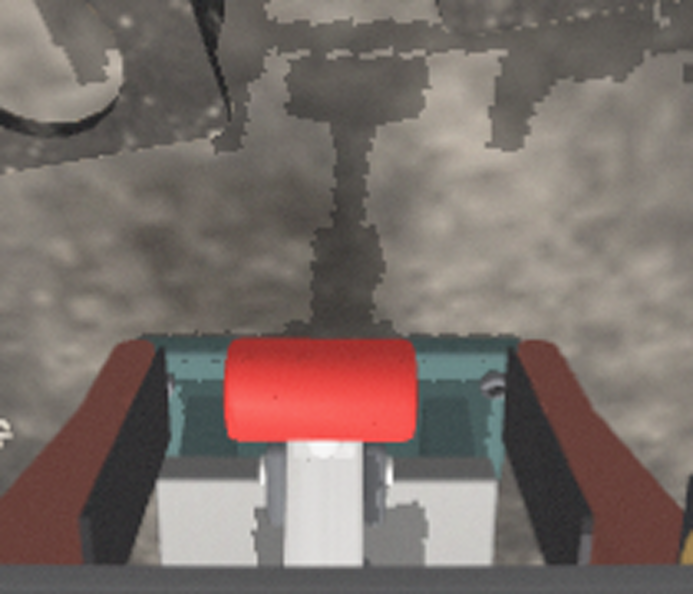

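```bash
python3 -m crank '[[[0.8,0.4,-0.2],[0,0,-0.3],6.5],[[0,0,0],[0,0,0],6.5],[[0,0,0],[0,0,0],6.5]]'
python3 - <<'E'
from h import *
from workcell import *
p,Rc=innest()
d=get_image("wrist")
cv2.imwrite("pics/w17c.png",cv2.resize(d["pixels"][120:300,220:430,::-1],None,fx=3.3,fy=3.3,interpolation=cv2.INTER_CUBIC))
E
```

```text
t: 18.88
ee_pos: [451.9, 60.9, 82.5]
orientation: [-1.264, 1.017, 0.73]
ft_force: [-0.7, 0.1, -0.4]
width: 65.3
nest pos [-131.48    1.37   69.6 ] rot err(tool)deg [ 0.08 -0.17 -0.68] w 65.3 t 18.875 Fnest [-0.8 -0.  -0.1]
```

View pics/w17c.png

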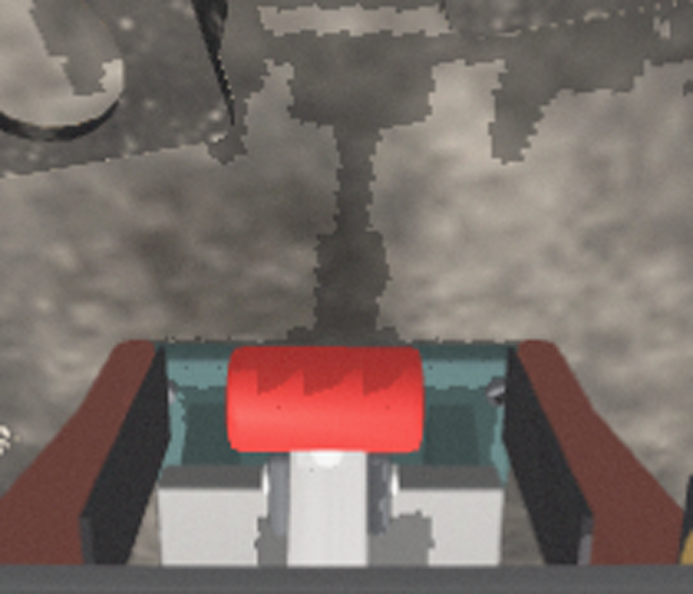

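```bash
python3 -c "
from workcell import *
print(get_obs()['qpos'])"
```

```text
[ 0.22819075  0.37180262  2.33443469 -1.31070675  0.18428967  0.13711032]
```

```bash
python3 -m crank '[[[-0.5,0,0],[0,0,8],6.5],[[0,0,0],[0,0,8],6.5],[[0,0,0],[0,0,8],6.5],[[0,0,0],[0,0,0],6.5],[[0,0,0],[0,0,0],6.5]]'
python3 - <<'E'
from h import *
from workcell import *
p,Rc=innest(); print(p,Rc,get_obs()['qpos'])
d=get_image("wrist")
cv2.imwrite("pics/w18c.png",cv2.resize(d["pixels"][120:300,220:430,::-1],None,fx=3.3,fy=3.3,interpolation=cv2.INTER_CUBIC))
P=nestT(NEST,[[-72-104*np.sin(.66),0,104*np.cos(.66)]]); print("grip",P,(P-p)@Rc,(proj(d,P)[0]-[220,120])*3.3)
E
```

```text
t: 19.55
ee_pos: [457.5, 40.5, 85.0]
orientation: [-1.226, 1.168, 0.794]
ft_force: [3.6, 3.1, -0.7]
width: 65.2
nest pos [-121.68  -17.38   67.78] rot err(tool)deg [-0.37 -3.9  -8.58] w 65.2 t 19.55 Fnest [ 2.3  3.7 -1.8]
[457.4895032   40.52299353  85.00755056] [[ 0.26151683 -0.93580632  0.23637993]
 [-0.12421885  0.21023449  0.96972735]
 [-0.9571722  -0.28296287 -0.06126492]] [ 0.17584871  0.36874685  2.23564299 -0.52931494  0.33929061 -0.68115525]
grip [[442.66708215  61.43358547  92.08510537]] [[-13.24824098  16.26435781  16.34024417]] [427.43427204 339.53310419]
```

View pics/w18c.png

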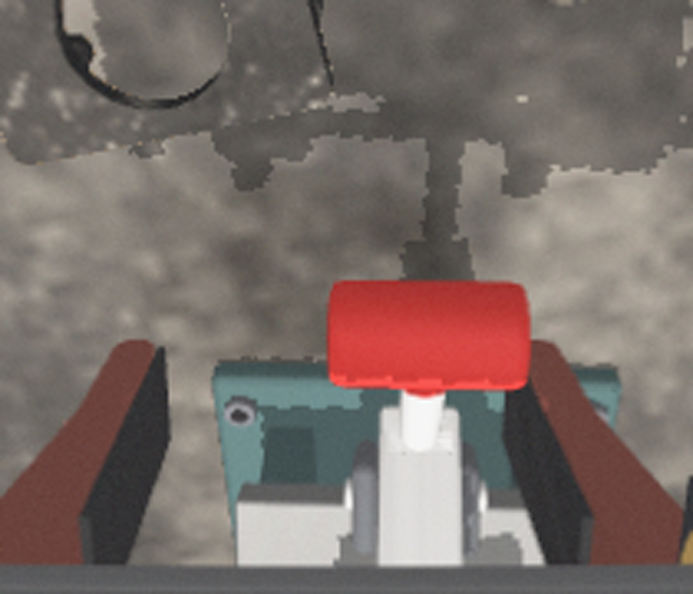

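```bash
python3 -m crank '[[[0,0,0],[0,0,0],6.5],[[0,0,0],[0,0,0],6.5]]'
python3 -c "
from h import *
p,Rc,o=cur();innest();print(p,Rc,o['qpos'],o['qvel'])"
```

```text
t: 19.85
ee_pos: [457.1, 40.7, 84.9]
orientation: [-1.226, 1.169, 0.796]
ft_force: [3.3, 3.1, -1.7]
width: 65.3
nest pos [-122.12  -17.29   67.87] rot err(tool)deg [-0.33 -3.9  -8.66] w 65.3 t 19.85 Fnest [ 1.6  3.7 -2.7]
[457.08178552  40.70133537  84.90175286] [[ 0.26026559 -0.93631214  0.23575707]
 [-0.12401683  0.2097319   0.96986203]
 [-0.95753937 -0.28165956 -0.06153247]] [ 0.17615441  0.3687315   2.23563201 -0.52647604  0.34028291 -0.68423045] [ 0.00037914  0.0009033  -0.00252328  0.00162523  0.00158131 -0.00052525]
```

```bash
python3 -m crank '[[[-1,0,0.8],[0,0,0],6.5],[[-2,0,0.5],[0,0,0],6.5],[[-2,0,0],[0,0,0],6.5],[[0,0,0],[0,0,0],6.5]]'
python3 - <<'E'
from h import *
p,Rc,o=cur();innest();print(p,o['qpos'],o['ft_force'])
y=az(180-12);z=np.cross([0,0,-1.],y);R1=toolR([0,0,-1.],z)
print(plan(p,Rc,np.array([442,61,130.]),R1))
E
```

```text
t: 20.35
ee_pos: [446.4, 59.5, 132.8]
orientation: [-1.226, 1.169, 0.796]
ft_force: [-0.8, 0.8, -0.8]
width: 64.9
nest pos [-114.85   -1.13  117.37] rot err(tool)deg [-0.32 -3.93 -8.68] w 64.9 t 20.35 Fnest [-1.2  0.6 -0.4]
[446.41801597  59.47954438 132.83948456] [ 0.23033684  0.24973083  2.22385762 -0.40874387  0.47158844 -0.76375645] [-0.7873121   0.78743672 -0.82356843]
(array([0.13817817, 0.52547548, 0.06095523]), array([-1.14138752, -3.77656544, 16.31507635]))
```

```bash
python3 -m crank '[[[0,0.2,0],[-0.6,-1.9,8],6.5],[[0.1,0.2,0],[-0.5,-1.9,8.3],6.5],[[0,0,0],[0,0,0],6.5],[[0,0,0],[0,0,0],6.5]]'
python3 - <<'E'
from h import *
from workcell import *
p,Rc,o=cur();innest();print(p,Rc,o['qpos'],o['ft_force'])
d=get_image("wrist")
cv2.imwrite("pics/w19.png",d["pixels"][:,:,::-1])
for q in (.54,.6,.66,.72):
    P=nestT(NEST,[[-72-104*np.sin(q),0,104*np.cos(q)]]); print(q,P,proj(d,P)[0])
E
```

```text
t: 20.85
ee_pos: [441.8, 58.4, 128.8]
orientation: [-1.062, 1.302, 1.037]
ft_force: [-0.0, 0.0, -0.4]
width: 65.2
nest pos [-120.4    -3.15  115.54] rot err(tool)deg [ -0.18  -0.57 -24.3 ] w 65.2 t 20.85 Fnest [-0.2  0.  -0.3]
[441.83901211  58.39202654 128.82946146] [[ 0.01013882 -0.97708657  0.21260066]
 [-0.01125668  0.21248659  0.97709914]
 [-0.99988524 -0.01229981 -0.00884439]] [ 0.11326041  0.3114931   2.08870449 -0.01843598  0.73267713 -1.22969462] [-0.02531676  0.03004766 -0.39622497]
0.54 [[448.88207569  60.11540251 102.81822413]] [325.90499545 230.35299496]
0.6 [[445.61703834  60.80790791  97.54699206]] [325.86327189 223.26690343]
0.66 [[442.66708215  61.43358547  92.08510537]] [325.82194802 216.74220491]
0.72 [[440.04282377  61.99018342  86.45222096]] [325.7813489  210.79441994]
```

View pics/w19.png

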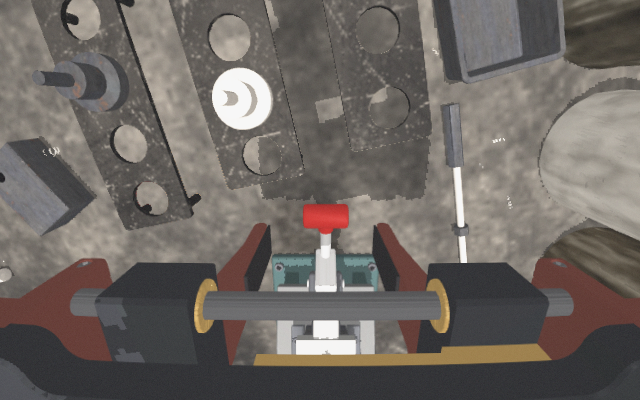

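```bash
python3 -m crank '[[[1.5,0,0.3],[0,0,0],6.5],[[2.2,0,0],[0,0,0],6.5],[[1.6,0,0],[0,0,0],6.5],[[0,0,0],[0,0,0],6.5]]'
python3 - <<'E'
from h import *
from workcell import *
p,Rc,o=cur();print(p,o['ft_force'])
d=get_image("wrist")
cv2.imwrite("pics/w20c.png",cv2.resize(d["pixels"][120:300,220:430,::-1],None,fx=3.3,fy=3.3,interpolation=cv2.INTER_CUBIC))
E
```

```text
t: 21.4
ee_pos: [442.6, 61.6, 75.1]
orientation: [-1.061, 1.303, 1.041]
ft_force: [-0.7, 0.1, 0.6]
width: 65.2
[442.55474815  61.62225408  75.13557979] [-0.74383081  0.13278689  0.56251005]
```

View pics/w20c.png

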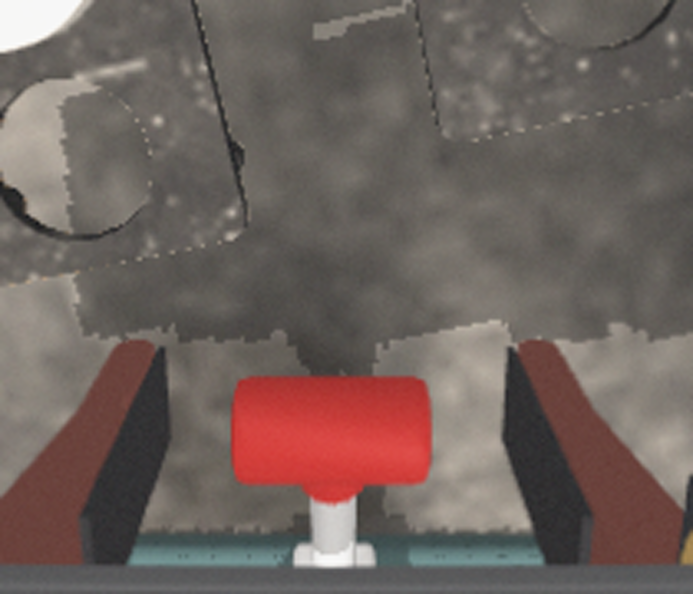

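Aligned. I'll close on the grip ends.

```bash
python3 -m crank '[[[0,0,0],[0,0,0],2.5],[[0,0,0],[0,0,0],2.5],[[0,0,0],[0,0,0],2.5],[[0,0,0],[0,0,0],2.5]]'
python3 - <<'E'
from h import *
p,Rc,o=cur();print(p,o['ft_force'],o['width']);innest()
# arc plan: vertical tool (tool x=down). print nominal grip offsets in tool axes, cm
G=lambda q:nestT(NEST,[[-72-104*np.sin(q),0,104*np.cos(q)]])[0]
qs=[.66,.56,.46,.36,.28,.2,.12,.05,0,-.03]
for a,b in zip(qs,qs[1:]): print(a,b,(Rc.T@(G(b)-G(a))/10).round(2),(G(b)-G(.66)).round(1))
E
```

```text
t: 21.95
ee_pos: [444.2, 60.8, 76.9]
orientation: [-1.063, 1.3, 1.039]
ft_force: [-0.7, -6.1, 0.3]
width: 33.9
[444.22373658  60.77182162  76.9239074 ] [-0.70515409 -6.09524691  0.27154193] 33.94415689994652
nest pos [-140.67   -0.32   67.72] rot err(tool)deg [ -0.08  -0.46 -24.29] w 33.9 t 21.95 Fnest [ 0.6 -6.1  0. ]
0.66 0.56 [-0.89 -0.53 -0.01] [ 5.1 -1.1  9. ]
0.56 0.46 [-0.84 -0.62 -0.  ] [11.  -2.3 17.4]
0.46 0.36 [-0.77 -0.7  -0.  ] [17.8 -3.8 25.2]
0.36 0.28 [-0.56 -0.61 -0.  ] [23.7 -5.  30.9]
0.28 0.2 [-0.51 -0.66 -0.  ] [30.  -6.4 36.1]
0.2 0.12 [-0.46 -0.69 -0.  ] [36.8 -7.8 40.8]
0.12 0.05 [-0.35 -0.64 -0.  ] [42.9 -9.1 44.4]
0.05 0 [-0.23 -0.47 -0.  ] [ 47.5 -10.1  46.7]
0 -0.03 [-0.12 -0.29 -0.  ] [ 50.3 -10.7  48. ]
```

```bash
cat >> h.py <<'E'
def lat():
    p,Rc=innest(); N=nestR(NEST[2]); 
    for off in (15,17): 
        g=p-Rc[:,0]*off; q=(g-[NEST[0],NEST[1],75])@N; print("latch angle",np.arctan2(-72-q[0],q[2]).round(3),"r",np.hypot(q[0]+72,q[2]).round(1))
E
python3 -c "from h import *;lat()"
python3 -m crank '[[[-0.9,-0.5,0],[0,0,0],2.5],[[-0.8,-0.6,0],[0,0,0],2.5],[[0,0,0],[0,0,0],2.5]]'
python3 -c "from h import *;lat()"
python3 -m crank '[[[-0.8,-0.7,0],[0,0,0],2.5],[[-0.6,-0.6,0],[0,0,0],2.5],[[0,0,0],[0,0,0],2.5]]'
python3 -c "from h import *;lat()"
```

```text
nest pos [-140.67   -0.32   67.72] rot err(tool)deg [ -0.08  -0.46 -24.29] w 33.9 t 21.95 Fnest [ 0.6 -6.1  0. ]
latch angle 0.655 r 102.6
latch angle 0.638 r 103.6
t: 22.32
ee_pos: [454.5, 58.6, 94.2]
orientation: [-1.062, 1.301, 1.039]
ft_force: [-2.7, -5.8, -1.8]
width: 33.7
nest pos [-123.87   -0.34   78.9 ] rot err(tool)deg [ -0.14  -0.47 -24.36] w 33.7 t 22.325 Fnest [-2.  -6.2 -1. ]
latch angle 0.458 r 103.2
latch angle 0.444 r 104.5
t: 22.7
ee_pos: [467.4, 55.9, 108.5]
orientation: [-1.062, 1.301, 1.039]
ft_force: [-1.6, -6.9, -1.1]
width: 33.8
nest pos [-105.86   -0.31   86.34] rot err(tool)deg [ -0.13  -0.48 -24.36] w 33.8 t 22.7 Fnest [-0.6 -7.1 -1. ]
latch angle 0.27 r 103.8
latch angle 0.258 r 105.3
```

```bash
python3 -m crank '[[[-0.5,-0.65,0],[0,0,0],2.5],[[0,0,0],[0,0,0],2.5]]'
python3 - <<'E'
from h import *
from workcell import *
lat()
d=get_image("side")
cv2.imwrite("pics/s21.png",cv2.resize(d["pixels"][100:220,270:410,::-1],None,fx=5,fy=5,interpolation=cv2.INTER_CUBIC))
E
```

```text
t: 22.95
ee_pos: [473.0, 54.7, 113.3]
orientation: [-1.061, 1.302, 1.04]
ft_force: [-3.6, -6.5, -1.2]
width: 33.9
nest pos [-98.64  -0.33  88.25] rot err(tool)deg [ -0.13  -0.49 -24.44] w 33.9 t 22.95 Fnest [-2.4 -7.1 -0.2]
latch angle 0.198 r 103.9
latch angle 0.187 r 105.6
```

View pics/s21.png

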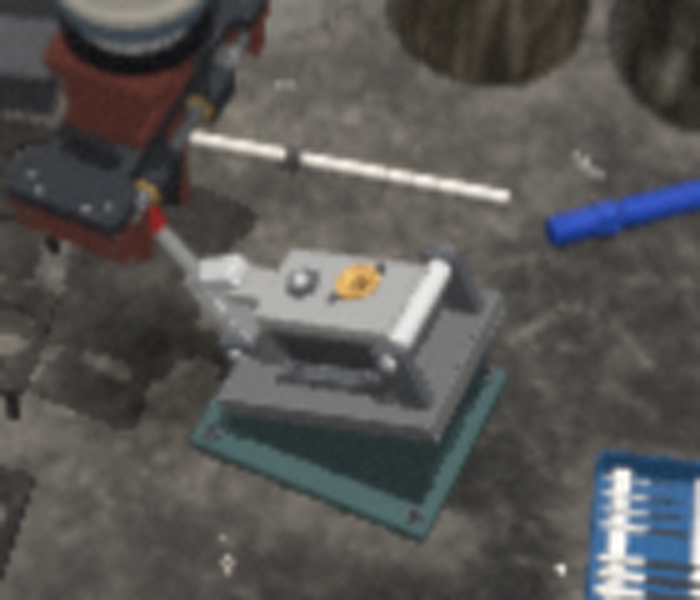

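Nose is coming over the tongue. I'll carry on.

```bash
python3 -m crank '[[[-0.5,-0.7,0],[0,0,0],2.5],[[0,0,0],[0,0,0],2.5]]'
python3 -c "from h import *;lat()"
python3 -m crank '[[[-0.35,-0.65,0],[0,0,0],2.5],[[0,0,0],[0,0,0],2.5]]'
python3 -c "from h import *;lat()"
python3 -m crank '[[[-0.2,-0.5,0],[0,0,0],2.5],[[0,0,0],[0,0,0],2.5]]'
python3 -c "from h import *;lat()"
```

```text
t: 23.25
ee_pos: [479.6, 53.3, 118.3]
orientation: [-1.061, 1.303, 1.041]
ft_force: [-4.4, -5.5, -2.2]
width: 33.8
nest pos [-90.4   -0.34  89.88] rot err(tool)deg [ -0.13  -0.49 -24.46] w 33.8 t 23.25 Fnest [-3.8 -6.3 -0.6]
latch angle 0.117 r 104.2
latch angle 0.107 r 106.0
t: 23.5
ee_pos: [485.3, 52.0, 121.6]
orientation: [-1.06, 1.304, 1.042]
ft_force: [-5.7, -4.4, -0.6]
width: 33.9
nest pos [-83.71  -0.35  90.5 ] rot err(tool)deg [ -0.13  -0.5  -24.54] w 33.9 t 23.5 Fnest [-4.5 -5.5  1.4]
latch angle 0.053 r 104.3
latch angle 0.044 r 106.1
t: 23.75
ee_pos: [489.3, 51.2, 123.6]
orientation: [-1.059, 1.305, 1.043]
ft_force: [-8.4, -3.3, 1.3]
width: 34.0
nest pos [-79.19  -0.38  90.58] rot err(tool)deg [ -0.14  -0.51 -24.64] w 34.0 t 23.75 Fnest [-6.3 -5.   4.3]
latch angle 0.009 r 104.2
latch angle 0.001 r 106.0
```

```bash
python3 -m crank '[[[-0.1,-0.25,0],[0,0,0],2.5],[[0,0,0],[0,0,0],2.5]]'
python3 -c "from h import *;lat()"
python3 -m crank '[[[-0.1,-0.25,0],[0,0,0],2.5],[[0,0,0],[0,0,0],2.5]]'
python3 -c "from h import *;lat()"
```

```text
t: 24.0
ee_pos: [491.2, 50.7, 124.5]
orientation: [-1.059, 1.306, 1.043]
ft_force: [-9.3, -2.7, 1.2]
width: 33.5
nest pos [-77.03  -0.41  90.54] rot err(tool)deg [ -0.15  -0.52 -24.69] w 33.5 t 24.0 Fnest [-7.2 -4.6  4.7]
latch angle -0.012 r 104.2
latch angle -0.02 r 106.0
t: 24.25
ee_pos: [493.6, 50.2, 125.5]
orientation: [-1.059, 1.306, 1.043]
ft_force: [-10.1, -3.0, 1.7]
width: 33.5
nest pos [-74.4   -0.43  90.45] rot err(tool)deg [ -0.14  -0.52 -24.7 ] w 33.5 t 24.25 Fnest [-7.7 -5.   5.5]
latch angle -0.037 r 104.1
latch angle -0.044 r 106.0
```

```bash
python3 -m crank '[[[-0.05,-0.2,0],[0,0,0],2.5],[[0,0,0],[0,0,0],2.5]]'
python3 - <<'E'
from h import *
from workcell import *
lat()
d=get_image("side")
cv2.imwrite("pics/s22.png",cv2.resize(d["pixels"][100:220,270:410,::-1],None,fx=5,fy=5,interpolation=cv2.INTER_CUBIC))
E
```

```text
t: 24.5
ee_pos: [495.2, 49.9, 126.1]
orientation: [-1.059, 1.306, 1.044]
ft_force: [-11.3, -2.7, 2.1]
width: 33.6
nest pos [-72.59  -0.41  90.27] rot err(tool)deg [ -0.14  -0.52 -24.72] w 33.6 t 24.5 Fnest [-8.6 -5.   6.3]
latch angle -0.055 r 104.1
latch angle -0.062 r 105.9
```

View pics/s22.png

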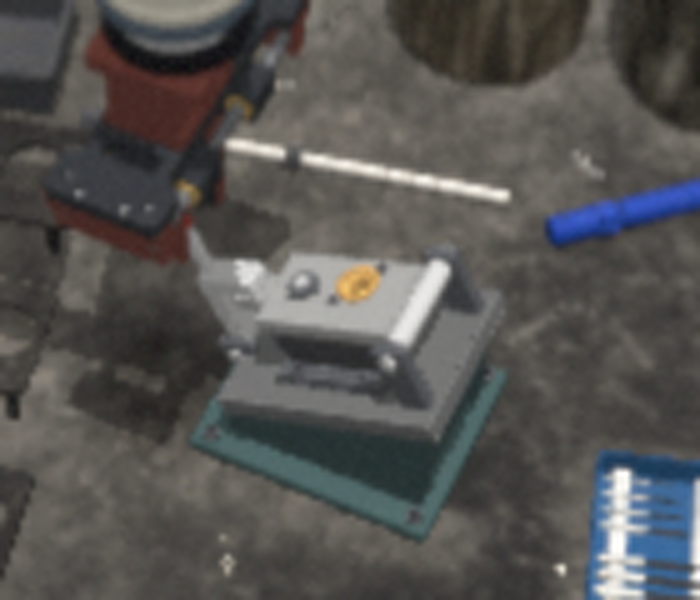

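```bash
python3 -m crank '[[[-0.05,-0.3,0],[0,0,0],2.5],[[0,0,0],[0,0,0],2.5]]'
python3 -c "from h import *;lat()"
python3 -m crank '[[[0,-0.3,0],[0,0,0],2.5],[[0,0,0],[0,0,0],2.5]]'
python3 -c "from h import *;lat()"
```

```text
t: 24.8
ee_pos: [498.1, 49.2, 127.0]
orientation: [-1.058, 1.306, 1.044]
ft_force: [-12.1, -2.0, 7.8]
width: 33.9
nest pos [-69.59  -0.44  89.85] rot err(tool)deg [ -0.15  -0.52 -24.73] w 33.9 t 24.8 Fnest [-7.  -4.5 11.9]
latch angle -0.084 r 103.8
latch angle -0.09 r 105.7
t: 25.05
ee_pos: [500.0, 48.8, 127.4]
orientation: [-1.057, 1.308, 1.045]
ft_force: [-17.0, -1.3, 15.8]
width: 34.0
nest pos [-67.6   -0.47  89.32] rot err(tool)deg [ -0.16  -0.53 -24.85] w 34.0 t 25.05 Fnest [-8.1 -4.8 21.3]
latch angle -0.104 r 103.5
latch angle -0.11 r 105.4
```

```bash
python3 - <<'E'
from h import *
from workcell import *
import pickle
p,Rc=innest()
d={n:get_image(n) for n in ("wrist","side","top")}; pickle.dump((d,p,Rc),open("v23.pkl","wb"))
cv2.imwrite("pics/w23c.png",cv2.resize(d["wrist"]["pixels"][160:300,220:430,::-1],None,fx=3.3,fy=3.3,interpolation=cv2.INTER_CUBIC))
cv2.imwrite("pics/s23.png",cv2.resize(d["side"]["pixels"][120:200,280:370,::-1],None,fx=7,fy=7,interpolation=cv2.INTER_CUBIC))
E
```

```text
nest pos [-67.6   -0.47  89.32] rot err(tool)deg [ -0.16  -0.53 -24.85] w 34.0 t 25.05 Fnest [-8.1 -4.8 21.3]
```

View pics/w23c.png

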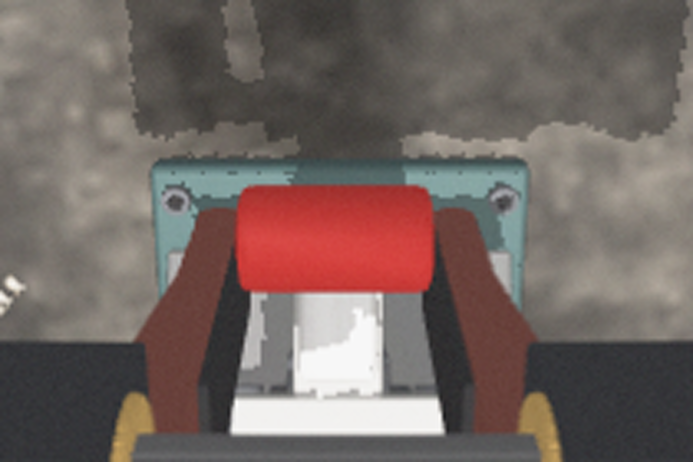

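View pics/s23.png

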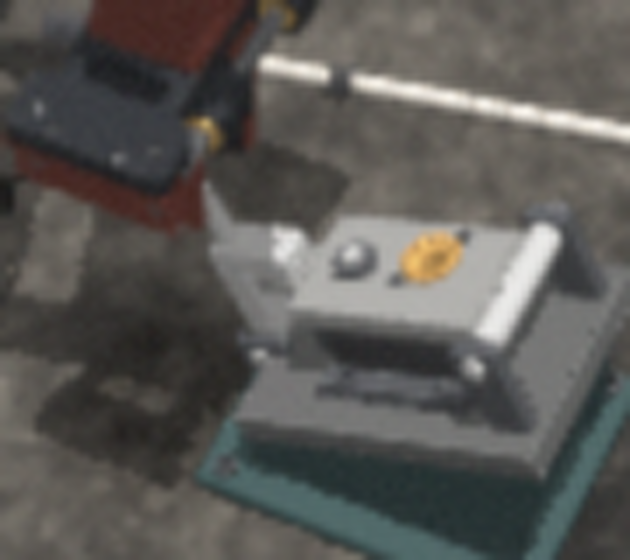

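```bash
python3 - <<'E'
from h import *
import pickle
d,p,Rc=pickle.load(open("v23.pkl","rb")); W=d["wrist"];T=d["top"]
print((220+335/3.3,160+238/3.3))
for q in (-.05,0,.05,.1,.15,.2):
    P=nestT(NEST,[[-72-104*np.sin(q),0,104*np.cos(q)]]); print(q,proj(W,P)[0].round(1),(P-p)@Rc)
E
```

```text
(321.5151515151515, 232.12121212121212)
-0.05 [321.7 240.2] [[-13.54508279   5.39621246   0.32983053]]
0 [321.6 231.2] [[-11.47898141  10.16754036   0.32510554]]
0.05 [321.6 222.3] [[-9.17700498 14.82965003  0.32286578]]
0.1 [321.6 213.6] [[-6.64490723 19.37088863  0.32311684]]
0.15 [321.6 205.1] [[-3.88901709 23.77990544  0.32585811]]
0.2 [321.6 196.8] [[-0.91622286 28.04568019  0.33108272]]
```

```bash
python3 -m crank '[[[0,0,0],[0,0,0],6.5],[[0,0,0],[0,0,0],6.5],[[0,0,0],[0,0,0],6.5]]'
python3 - <<'E'
from h import *
from workcell import *
import pickle
p,Rc=innest()
d={n:get_image(n) for n in ("wrist","side","top")}; pickle.dump((d,p,Rc),open("v24.pkl","wb"))
cv2.imwrite("pics/w24c.png",cv2.resize(d["wrist"]["pixels"][160:300,220:430,::-1],None,fx=3.3,fy=3.3,interpolation=cv2.INTER_CUBIC))
for q in (-.05,0,.05,.1,.15,.2):
    P=nestT(NEST,[[-72-104*np.sin(q),0,104*np.cos(q)]]); print(q,proj(d["wrist"],P)[0].round(1),(P-p)@Rc, ((proj(d["wrist"],P)[0]-[220,160])*3.3).round())
E
```

```text
t: 25.58
ee_pos: [505.4, 48.9, 127.5]
orientation: [-1.062, 1.298, 1.038]
ft_force: [-0.2, 0.6, 0.5]
width: 60.3
nest pos [-62.85   0.77  87.18] rot err(tool)deg [ -0.17  -0.38 -24.22] w 60.3 t 25.575 Fnest [-0.1  0.5  0.6]
-0.05 [319.6 232.3] [[-13.59322374  10.44169279  -0.89105747]] [329. 239.]
0 [319.6 223.3] [[-11.57960758  15.23540143  -0.89969531]] [329. 209.]
0.05 [319.6 214.4] [[-9.32892664 19.92248537 -0.90651573]] [329. 179.]
0.1 [319.6 205.6] [[-6.84680645 24.49122936 -0.9115017 ]] [329. 150.]
0.15 [319.6 197. ] [[-4.13945101 28.93021391 -0.91464076]] [329. 122.]
0.2 [319.6 188.7] [[-1.2136273  33.22834386 -0.91592504]] [329.  95.]
```

View pics/w24c.png

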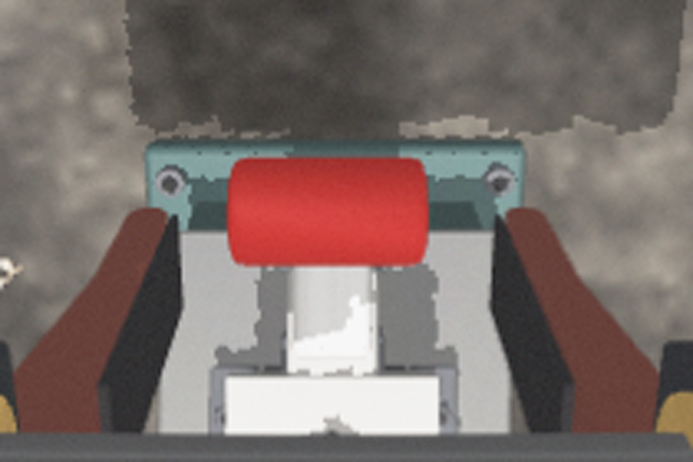

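```bash
python3 -m crank '[[[-3,0,0],[0,0,0],6.5],[[-5,0,0],[0,0,0],6.5],[[-2,4,0.1],[0,0,0],3],[[0,5,0],[0,0,0],0],[[0,0,0],[0,0,0],0]]'
python3 - <<'E'
from h import *
from workcell import *
import pickle
p,Rc=innest();print(p)
d={n:get_image(n) for n in ("wrist","side","top")}; pickle.dump((d,p,Rc),open("v25.pkl","wb"))
cv2.imwrite("pics/w25.png",d["wrist"]["pixels"][:,:,::-1])
cv2.imwrite("pics/s25.png",cv2.resize(d["side"]["pixels"][100:200,280:380,::-1],None,fx=6,fy=6,interpolation=cv2.INTER_CUBIC))
for q in (0,.05,.1):
  for D,o,k in ((d["side"],[280,100],6),(d["wrist"],[0,0],1)):
    P=nestT(NEST,[[-72-104*np.sin(q),0,104*np.cos(q)]]); print(q,((proj(D,P)[0]-o)*k).round(1))
for th in (0,.045,.1):
    q=lambda a,h,y:[58-a*np.cos(th)+h*np.sin(th),y,39+a*np.sin(th)+h*np.cos(th)]
    P=nestT(NEST,[q(39.5,3,6.5),q(92,3,-25),q(0,0,-25)]); print(th,((proj(d["side"],P)-[280,100])*6).round(1).tolist())
E
```

```text
t: 26.35
ee_pos: [412.7, 69.9, 225.8]
orientation: [-1.062, 1.3, 1.041]
ft_force: [0.9, -0.2, 0.3]
width: 38.7
nest pos [-107.43    2.05  216.48] rot err(tool)deg [ -0.09  -0.42 -24.38] w 38.7 t 26.35 Fnest [ 0.9 -0.  -0.1]
[412.68343809  69.88992118 225.79885879]
0 [146.9 245.6]
0 [320.2 270.4]
0.05 [138. 245.]
0.05 [320.2 265.2]
0.1 [129.3 244.9]
0.1 [320.2 260. ]
0 [[367.6, 342.3], [243.1, 383.6], [415.4, 407.7]]
0.045 [[366.6, 339.8], [240.0, 377.7], [415.4, 407.7]]
0.1 [[365.5, 336.7], [236.8, 370.6], [415.4, 407.7]]
```

View pics/w25.png

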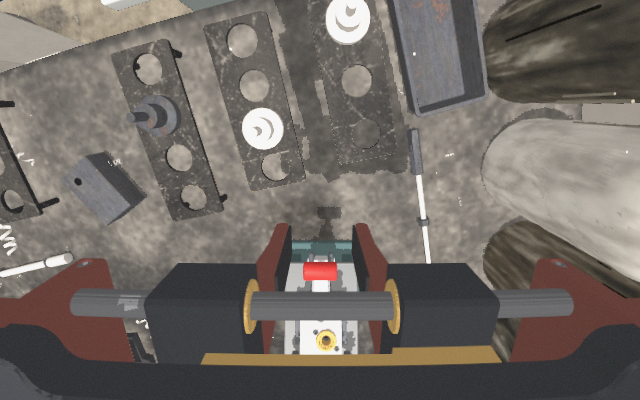

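View pics/s25.png

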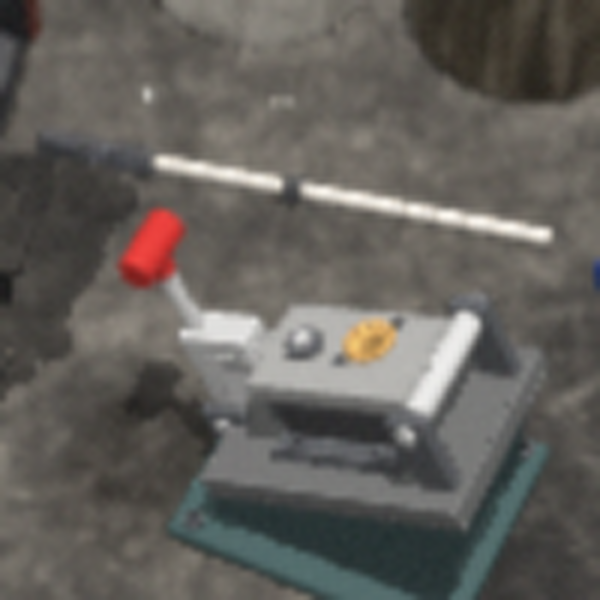

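```bash
python3 -m crank '[[[4,-1.5,-0.2],[0,0,0],0],[[4,-1.5,0],[0,0,0],0],[[1.8,0,0],[0,0,0],0],[[0,0,0],[0,0,0],0]]'
python3 -c "
from h import *
p,Rc=innest();P=nestT(NEST,[[-72,0,104]]);print(p,P,(P-p)@Rc)"
```

```text
t: 27.0
ee_pos: [445.6, 60.1, 126.6]
orientation: [-1.06, 1.303, 1.04]
ft_force: [0.2, -0.2, -0.2]
width: 0.6
nest pos [-118.28   -0.71  112.13] rot err(tool)deg [ -0.18  -0.48 -24.49] w 0.6 t 27.0 Fnest [ 0.1 -0.1 -0.3]
[445.63555999  60.08006706 126.63395826] [[490.16999438  51.35834903 138.82749501]] [[-11.79438162 -45.4780553    0.83999951]]
```

```bash
python3 -m crank '[[[0,-1.2,0],[0,0,0],0],[[0,-0.8,0],[0,0,0],0],[[0,0,0],[0,0,0],0]]'
python3 -c "from h import *;innest()"
python3 -m crank '[[[0,-0.3,0],[0,0,0],0],[[0,-0.3,0],[0,0,0],0],[[0,0,0],[0,0,0],0]]'
python3 -c "from h import *;p,Rc=innest();P=nestT(NEST,[[-72,0,104]]);print((P-p)@Rc)"
python3 -m crank '[[[0,-0.2,0],[0,0,0],0],[[0,0,0],[0,0,0],0]]'
python3 -c "from h import *;p,Rc=innest();P=nestT(NEST,[[-72,0,104]]);print((P-p)@Rc)"
```

```text
t: 27.38
ee_pos: [466.7, 56.2, 129.4]
orientation: [-1.062, 1.298, 1.037]
ft_force: [-0.6, 0.3, -0.0]
width: 0.3
nest pos [-97.76  -0.17 105.56] rot err(tool)deg [ -0.19  -0.38 -24.18] w 0.3 t 27.375 Fnest [-0.6  0.2  0.3]
t: 27.75
ee_pos: [469.5, 55.1, 128.5]
orientation: [-1.06, 1.302, 1.041]
ft_force: [-5.0, 0.4, 3.0]
width: 0.5
nest pos [-95.39  -0.61 103.46] rot err(tool)deg [ -0.16  -0.44 -24.47] w 0.5 t 27.75 Fnest [-3.2 -0.6  4.8]
[[-10.18762904 -21.06159616   0.63304511]]
t: 28.0
ee_pos: [469.6, 54.9, 128.2]
orientation: [-1.058, 1.305, 1.043]
ft_force: [-10.1, 4.5, 9.4]
width: 0.5
nest pos [-95.35  -0.81 103.17] rot err(tool)deg [ -0.16  -0.47 -24.68] w 0.5 t 28.0 Fnest [-5.8  2.3 13.1]
[[-10.51169815 -20.86885271   0.82089325]]
```

```bash
python3 -m crank '[[[0,1.5,0],[0,0,0],0],[[0,3,0],[0,0,0],0],[[-5,2,0],[0,0,0],0],[[-5,0,0],[0,0,0],0],[[0,0,0],[0,0,0],0]]'
python3 -m crank '[[[0,0,0],[0,0,0],0],[[0,0,0],[0,0,0],0]]'
python3 - <<'E'
from h import *
from workcell import *
p,Rc=innest()
d=get_image("side")
cv2.imwrite("pics/s26.png",cv2.resize(d["pixels"][100:200,280:380,::-1],None,fx=6,fy=6,interpolation=cv2.INTER_CUBIC))
d=get_image("top"); cv2.imwrite("pics/t26.png",d["pixels"][:,:,::-1])
E
```

```text
t: 28.62
ee_pos: [410.4, 69.7, 231.1]
orientation: [-1.064, 1.292, 1.035]
ft_force: [0.4, 0.8, -0.3]
width: 0.6
t: 28.88
ee_pos: [407.4, 69.0, 226.5]
orientation: [-1.061, 1.302, 1.04]
ft_force: [0.5, 0.0, -0.4]
width: 0.7
nest pos [-1.1168e+02  1.0000e-01  2.1921e+02] rot err(tool)deg [ -0.15  -0.47 -24.44] w 0.7 t 28.875 Fnest [ 0.3  0.1 -0.6]
```

View pics/s26.png

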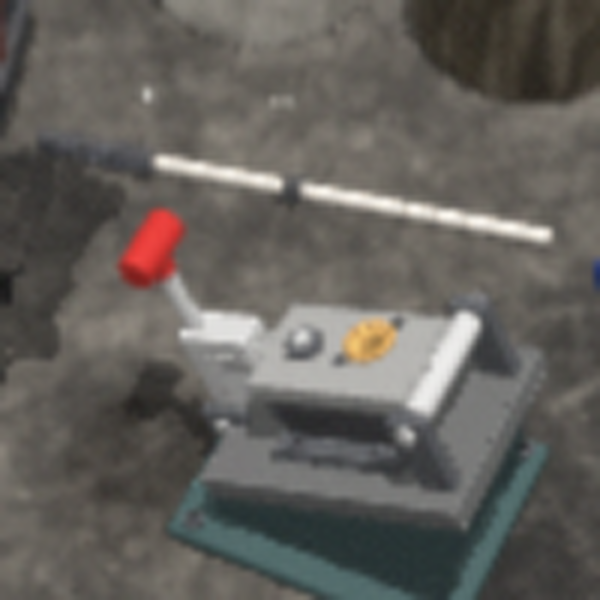

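View pics/t26.png

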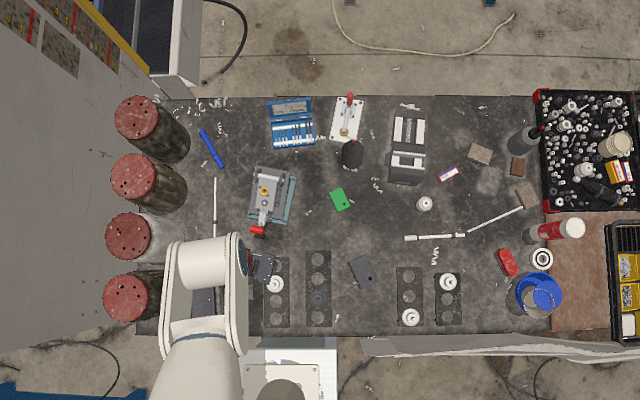

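The side view shows the grip at (152,247) and the leaf flat under the latch nose at (225,325). The top view shows the bystanders where they were, so I'm handing in.

```bash
python3 -c "
from workcell import *
print(close_job())"
```

```text
the job is handed in; nothing more can be done
None
```

The small dark steel block is loaded, the leaf is down and latched, and the job was handed in at about 29 s. No verdict came back.

**What I did**
- **Block:** I laid it on the nest with its hole at the hinge end. I slid it down until the push force rose without further travel, then let go.
- **Leaf:** I brought it down from behind onto the spring pad, pressing with about 9 N.
- **Latch:** I swung it over the tongue, released it, then pushed on the back of the grip to test it.

**Last checks**
- **Latch:** The camera readings put it between about -0.03 and 0 rad. The final push with up to about 14 N did not move it, so it is against its stop.
- **Leaf:** It looks fully closed in the side view. I only judged this by eye against where a closed leaf should appear, and did not measure the angle to 0.02 rad.
- **Block:** With the leaf still open, the hole measured about 1 mm up the slope and 0.1 mm across from nominal, inside the 3 mm limit. I did not re-measure the block after closing the leaf.
- **Bench:** The bystanders in view look unmoved in the last top picture, though the arm covered part of the scriber. The arm is clear of everything.

**What did not go to plan**
- On the first try at the latch, with the tool tilted, a wrist joint reached the end of its range. The hand shifted sideways and a finger touched the grip with about 4–5 N. I lifted off, turned the tool vertical and took the grip again.
- The grip slid about 10 mm between the fingers at the end of the latch stroke. Arm-pose readings of the latch, down to about -0.1 rad, were therefore wrong, and I relied on the pictures and the push test instead.

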